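Load the key bars into the oiling tube, check and pump

TASK

Feed all the loose square key bars, one after another, into the open mouth of the oiling tube, each pushing the last one deeper, until none sticks out of the mouth. Then pick up the torch, shine it level and straight into the mouth from just beyond the loading tray, and hold it steady there for a good second; only after that press the oil pump's plunger right down to its stop and let it come up again, and have the torch back lying on its rubber mat at the end. Leave the ball bearing behind the fixture where it lies.

Things in the scene. Friction and masses are not known exactly. Their poses are not given: they have to be found in the camera images.
- key1_c (a point): square bright-steel key bar, 42 x 20 x 20 mm, 0.13 kg, lying loose on the bench, one long face marked with a small dark hole; this point is its centre and its x axis runs along its 42 mm length. Either end may go first, any face up. None if absent: 3 or 4 of the five are there.
- key2_c (a point): square bright-steel key bar, 42 x 20 x 20 mm, 0.13 kg, lying loose on the bench, one long face marked with a small dark hole; this point is its centre and its x axis runs along its 42 mm length. Either end may go first, any face up. None if absent: 3 or 4 of the five are there.
- key3_c (a point): square bright-steel key bar, 42 x 20 x 20 mm, 0.13 kg, lying loose on the bench, one long face marked with a small dark hole; this point is its centre and its x axis runs along its 42 mm length. Either end may go first, any face up. None if absent: 3 or 4 of the five are there.
- key4_c (a point): square bright-steel key bar, 42 x 20 x 20 mm, 0.13 kg, lying loose on the bench, one long face marked with a small dark hole; this point is its centre and its x axis runs along its 42 mm length. Either end may go first, any face up. None if absent: 3 or 4 of the five are there.
- key5_c (a point): square bright-steel key bar, 42 x 20 x 20 mm, 0.13 kg, lying loose on the bench, one long face marked with a small dark hole; this point is its centre and its x axis runs along its 42 mm length. Either end may go first, any face up. None if absent: 3 or 4 of the five are there.
- lamp: black torch, 127 mm long, 0.18 kg; its origin is under its middle, 16.5 mm below lamp_c, same axes
- lamp_c (a point): middle of the same torch, on its long axis, 16.5 mm above the surface it lies on. The lens is 64 mm from here along -y and the beam leaves along -y. The plain barrel, 24 mm thick, runs from y = -22 to y = +45 mm and is where to hold it; the lens head and tail are 33 to 40 mm thick. z points up at the start, but it may roll if knocked
- lamp_lens (a point): centre of the torch's lens, at its -y end, same axes as lamp_c
- mat_top (a point): black rubber mat the torch is kept on, fixed, 110 mm (x) x 180 mm (y), 4 mm thick; this point is the centre of its top
- mouth (a point): centre of the open mouth of the oiling fixture's tube (fixed to the bench). x points level into the tube, z up. Rectangular tube: bore 25 mm wide and 25 mm high, 4 mm walls, end face in the plane x = 0, 192 mm deep, far end closed, a 9 mm sight slot along its roof (top face 16.5 mm above this point). The bore's floor lies 12.5 mm below this point, 35 mm above the bench
- tray (a point): middle of the loading tray's floor, 42 mm in front of the mouth, same axes. The open tray carries on the bore's floor, level with it, 85 mm out, 50 mm wide. Two guide strips 5 mm high stand on it, about 32 mm apart (clear) here and narrowing to about 25 mm at the mouth. Bars are laid on it lengthwise and pushed in from behind; its outer end is open
- follower (a joint): travel of the brass follower block inside the tube, m, 0 to 0.172; its face is 4 mm past the mouth at 0. It slides deeper under about 2 N and stays where it is pushed, so that each bar pushes the ones before it deeper; there is room for four bars
- plunger (a joint): travel of the oil pump's plunger, m: 0 up (spring-returned), 0.016 fully down at its stop; needs about 3 N to start and 10 N at the stop
- plunger_top (a point): centre of the top of the plunger's black round head, 36 mm across; the pump is the upright 42 mm cylinder at the closed end of the tube, 223 mm along the mouth's +x axis; with the plunger up the head's top is 147 mm above the bench. It is pressed straight down
- ring: ball bearing lying behind the oiling fixture, 52 mm across and 15 mm high, not part of the job; origin at the centre of its underside
Not all that is in view belongs to the job. What is shaped like the part that bears key5_c but brown, red or yellow is not meant.

How it is judged:
On the way, in this order (a step that is already met when the one before it is completed fails the run):
1. all key bars that are present are inside the tube, none sticking out of the mouth by more than 4 mm (x of each of key1_c, key2_c, key3_c, key4_c, key5_c in the frame of mouth above 0.017 m and y of key1_c in the frame of mouth between -0.007 and 0.007 m and z of key1_c in the frame of mouth between -0.008 and 0.007 m and y of key2_c in the frame of mouth between -0.007 and 0.007 m and z of key2_c in the frame of mouth between -0.008 and 0.007 m and y of key3_c in the frame of mouth between -0.007 and 0.007 m and z of key3_c in the frame of mouth between -0.008 and 0.007 m and y of key4_c in the frame of mouth between -0.007 and 0.007 m and z of key4_c in the frame of mouth between -0.008 and 0.007 m and y of key5_c in the frame of mouth between -0.007 and 0.007 m and z of key5_c in the frame of mouth between -0.008 and 0.007 m), for 0.2 s.
2. torch held with its beam axis within 15 mm of the mouth centre (sideways, up), lens 50 to 200 mm away, within 15 degrees of the tube line, slower than 0.03 m/s, for 1 s (x of mouth in the frame of lamp_lens between -0.015 and 0.015 m and z of mouth in the frame of lamp_lens between -0.015 and 0.015 m and y of mouth in the frame of lamp_lens between -0.2 and -0.05 m and angle between the y axis of lamp_lens and the x axis of mouth, either way round below 0.26 rad and linear speed of lamp below 0.03 m/s), for 1 s.
3. the plunger is down at its stop (15 mm of its 16 mm or more) (value of joint plunger above 0.015 m), for 0.1 s.
At the end, for the whole second after the job is handed in: All key bars present lie in the tube, none sticking out of the mouth by more than 4 mm; the torch lies level and at rest on the mat, its middle over the mat; the plunger is up again (within 3 mm) (all of step 1 and x of lamp_c in the frame of mat_top between -0.055 and 0.055 m and y of lamp_c in the frame of mat_top between -0.09 and 0.09 m and z of lamp_c in the frame of mat_top between 0.01 and 0.026 m and angle between lamp_c's own y axis and vertical between 1.3 and 1.84 rad and linear speed of lamp below 0.02 m/s and value of joint plunger below 0.003 m); the robot touches nothing.
It fails at once if the ball bearing is moved by more than 40 mm (distance of ring from where it was at the start of the episode above 0.04 m).
Of key1, key2, key3, key4, key5 only 3 to 4 are there at a start; the rules pass over those that are not, and their reading is None.
At some moment in a run one of key1, key2, key3, key4, key5, lamp may be knocked a few centimetres aside while the robot is not near it.
Once in a run the grip may slacken for a moment while it holds something.
It also fails if it takes over 210 s, if anything falls off the work surface, if the arm or the gripper's body presses on something with over 40 N, if the wrist force passes 120 N, or if a joint passes its speed limit or range.

ROBOT

A 7-joint arm with a two-finger parallel gripper is mounted at the origin on a cart in front of the work surface, level with it; the furniture and walls round the work are solid. World frame = base frame: x ahead of the robot, y to its left, z up, the work surface at z = 0. Lengths are in m, angles in rad, forces in N, time in s.
With the tool pointing down it reaches from about 0.425 to 0.95 m from the base axis. Payload 4.7 kg.
Tool frame: the origin (TCP) lies on the centre line of the jaws, within the pads' length; the fingertips stand 22 mm ahead of it and the grasp point (between the pads) lies 3 mm ahead of it; z points along the fingers, y is the line along which they close (so a half turn about z gives the same grasp; the last joint's range is limited). The gripper opens to 85 mm and grips with 20 to 120 N. Pads are 22 mm wide; open, the fingers measure 114 mm over their backs; the gripper's body (76 mm by 85 mm) begins 54 mm behind the grasp point. The pads swing forward as they close: fully open they stand 13 mm farther back than shut.
Start: joints at [-1.329, 0.469, -0.049, 1.532, 0.024, 1.141, -0.082], TCP at [0.181, 0.65, 0.253] pointing down, gripper open.
Joint ranges: [-2.59, 2.59], [-0.33, 1.99], [-1.39, 1.29], [0.1, 2.45], [-1.04, 4.18], [0.21, 1.99], [-2.66, 2.66]. Speed limits (rad/s): [2.57, 2.57, 3.14, 3.14, 3.14, 3.14, 3.14].

INTERFACE

Orientations are given as a 3x3 rotation matrix whose columns are the frame's x, y, z axes.
In Python, from workcell import r gives the robot as it stands.
- The arm moves only by the tool send_rows, never from a script. Its argument "steps" is a list of rows, each a list of 7 numbers: the finger opening in mm, from 0 to 85.4, then the shift along the tool's x, y, z each as a share of 0.5 m, from -1 to 1, then the turn, a rotation vector about the tool's x, y, z each as a share of 2 pi rad, from -1 to 1. In form: [[gripper, tx, ty, tz, rx, ry, rz], ...]. A call has 1 to 5 rows; each row is the pose to reach, as a shift and turn from the pose commanded when the call began, along the tool's axes at that moment, turning the shorter way round; what a row does not reach only later rows make up. A row lasts 1/12 s, in which the tool goes at most 41.7 mm and 7.16 degrees, less where a joint would pass 70% of its speed; a pose out of reach is approached as far as the arm can. A call with a number of a shift or a turn outside -1 to 1 is refused whole. A call with a gripper value outside its range is refused whole. The fingers move at their own pace and stop on an object; "grip_force" is the grip in N (left out, the last holds). Time passes only in rows, so rows that repeat a pose let the fingers close. It gives the time, the measured TCP pose, the force, the opening and the grip force at its end, in the units of the state.
- r.observe(): the state, without advancing time (a new reading comes with each control period).
- r.get_image(name): name is "side" or "top" or "wrist"; returns a dict with "image" (384x512x3 uint8, blue, green, red), "intrinsics" (3x3 intrinsics, pixels), "k1" (the pictures are not rectified: a ray, as slopes to the right and down, at radius r is drawn at 1 + k1 r^2 times it, then the intrinsics apply), "R" (3x3) and "t" (3): a world point X has camera coordinates R X + t. Camera axes: x right, y down, z forward; pixel columns grow to the right and rows downward; lengths in m; the calibration is good to about 2 mm. A picture is of the moment at which its call begins. There is no depth.
- r.sign_off(): hands the job in; it is judged then, once.
The state is a dict: "clock": time; "joint_pos": joint angles; "qd": joint speeds; "effort": joint torques, N m; "ee_pos": TCP position; "tcp_rot": TCP orientation; "wrist_force": force on the tool from outside, world axes, zero at the start; "wrist_torque": the same for the moment, N m; "width": finger opening in m; "gripper_force": force on a finger pad.
Only numpy, scipy, OpenCV 4.12 (cv2) and the standard library are available. Lean on these libraries where they do the work, as an engineer would, in place of code of your own. Each camera call takes 0.05 s, during which the arm holds its last target. There are 200 camera calls.

## Working session

There is one attempt and no reset: what is moved stays moved. The work goes in short steps, Python scripts to look and compute and a tool call to move; the robot and the scene stay as the last step left them, time stands still between calls to the robot, and variables do not carry over. Pictures are saved under pics/ and viewed, at most 17 in all, crops included, and the job is handed in when it is done.

Besides the shell and the picture viewer there is one more tool, called by a JSON object that holds its "method" and its "body", one argument or row to a line. send_rows: Moves the arm, as the interface text tells. Its arguments: {"type":"object","properties":{"steps":{"type":"array"},"grip_force":{"type":"number"}},"required":["steps"]}

```bash
mkdir -p pics
cat > h.py <<'E'
import numpy as np, cv2
from workcell import r
def snap(name,fn,crop=None,scale=1):
    d=r.get_image(name); im=d["image"]; np.savez('pics/'+fn+'.npz',**{k:np.array(v) for k,v in d.items()})
    if crop: x0,y0,x1,y1=crop; im=im[y0:y1,x0:x1]
    if scale!=1: im=cv2.resize(im,None,fx=scale,fy=scale,interpolation=cv2.INTER_CUBIC)
    cv2.imwrite('pics/'+fn+'.png',im); return d
def load(fn): return dict(np.load('pics/'+fn+'.npz'))
def ray(d,u,v):
    K=d["intrinsics"]; p=np.array([(u-K[0,2])/K[0,0],(v-K[1,2])/K[1,1]]); s=p.copy()
    for _ in range(30): s=p/(1+float(d["k1"])*(s@s))
    R=d["R"]; return -R.T@d["t"], R.T@np.array([s[0],s[1],1])
def onz(d,u,v,z):
    o,q=ray(d,u,v); return o+q*(z-o[2])/q[2]
def proj(d,X):
    c=d["R"]@np.array(X)+d["t"]; s=c[:2]/c[2]; s=s*(1+float(d["k1"])*(s@s)); K=d["intrinsics"]
    return np.array([K[0,0]*s[0]+K[0,2],K[1,1]*s[1]+K[1,2]])
E
python3 - <<'E'
from h import *
for n in ("top","side"):
    d=snap(n,n+"0",scale=1.5); print(n,-d["R"].T@d["t"],d["R"],d["k1"],d["intrinsics"][0,0])
o=r.observe(); print(o["ee_pos"],o["tcp_rot"],o["wrist_force"],o["width"])
E
```

```text
top [0.33194631 0.12949099 1.26348013] [[-0.02241732 -0.99968942 -0.01088728]
 [-0.98807327  0.02381365 -0.1521319 ]
 [ 0.15234392  0.00734705 -0.98830023]] 0.011990235155422503 411.20239114161626
side [ 0.50919279 -0.56707807  0.58421084] [[ 9.99702239e-01 -9.25070026e-04  2.43839702e-02]
 [ 2.02579770e-02 -5.25610976e-01 -8.50483813e-01]
 [ 1.36032395e-02  8.50724542e-01 -5.25435729e-01]] -0.014929175391754477 366.4240419133012
[0.1803768  0.64995308 0.25238629] [[-9.63581958e-01  2.67412810e-01 -4.47514014e-04]
 [ 2.67413184e-01  9.63580486e-01 -1.68414285e-03]
 [-1.91456014e-05 -1.74248081e-03 -9.99998482e-01]] [ 0.0706759  -0.23189305  0.84217958] 0.08563747172537076
```

View pics/top0.png

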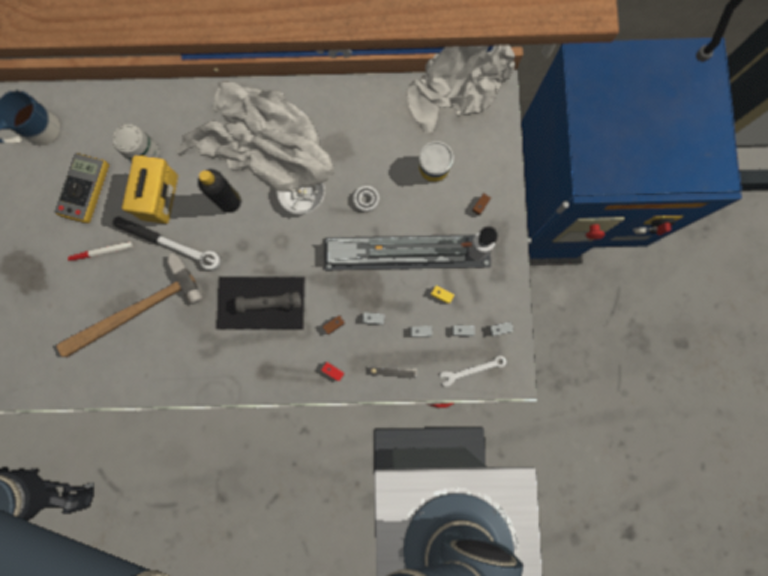

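View pics/side0.png

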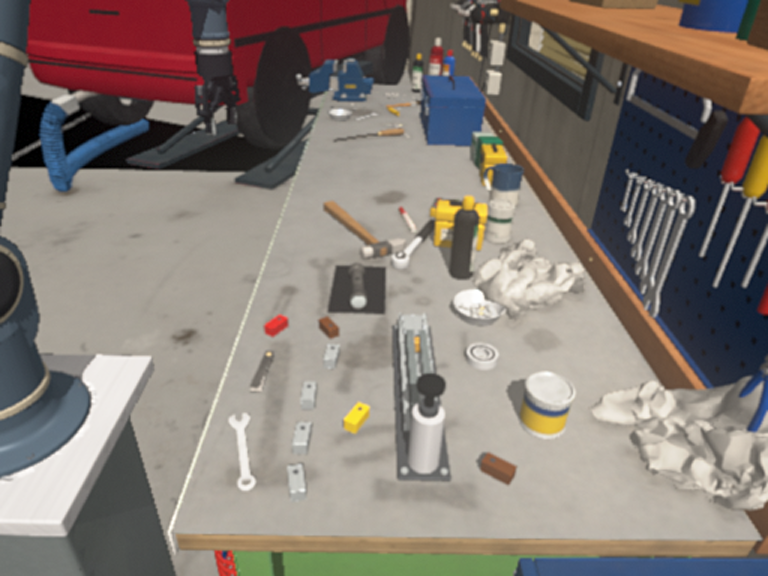

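The top view shows four grey bars with dark holes at about (373,319), (421,331), (463,330) and (501,328). The brown, red and yellow ones are decoys. The torch is on its mat at (265,302), the tray and tube run from x=325 to 490 at y≈250, and the pump is at (487,238). I'll enlarge this to confirm.

Run:
```python
from h import *
d=load("top0"); im=d["image"][150:240,200:350]
cv2.imwrite('pics/t0a.png',cv2.resize(im,None,fx=5.3,fy=5.3,interpolation=cv2.INTER_CUBIC))
d=load("side0"); im=d["image"][200:340,140:320]
cv2.imwrite('pics/s0a.png',cv2.resize(im,None,fx=4.2,fy=4.2,interpolation=cv2.INTER_CUBIC))
```

```text
(no output)
```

View pics/t0a.png

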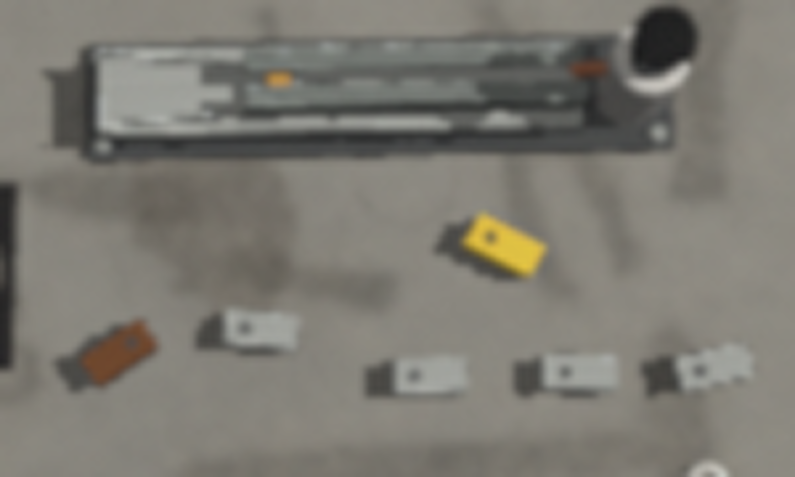

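View pics/s0a.png

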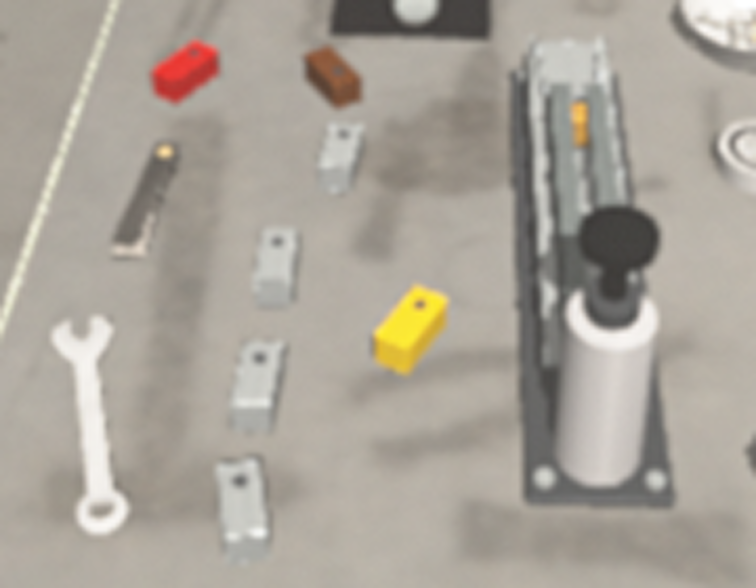

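Run:
```python
from h import *
t=load("top0"); s=load("side0")
T=lambda x,y,z: onz(t,200+x/5.3,150+y/5.3,z)
S=lambda x,y,z: onz(s,140+x/4.2,200+y/4.2,z)
print("top-view bars (end,end)")
for a,b in [((226,329),(298,329)),((395,374),(467,374)),((545,371),(617,371)),((680,374),(750,363))]:
    A,B=T(*a,.02),T(*b,.02); v=B-A; print(((A+B)/2).round(4),np.linalg.norm(v).round(4),np.degrees(np.arctan2(v[1],v[0])).round(1))
print("side-view")
for a,b in [((346,123),(333,180)),((280,228),(271,292)),((264,342),(251,414)),((239,459),(248,543))]:
    A,B=S(*a,.02),S(*b,.02); v=B-A; print(((A+B)/2).round(4),np.linalg.norm(v).round(4),np.degrees(np.arctan2(v[1],v[0])).round(1))
print("tray outer corners (floor z .035/.04):",T(95,50,.04),T(100,132,.04),S(530,45,.04),S(605,45,.04))
print("tube roof start",T(245,50,.064),T(245,112,.064),"roof z=.064 side:",S(551,85,.064),S(603,85,.064))
print("roof far end",T(585,48,.064),T(585,110,.064))
print("plunger head",T(664,38,.147),S(619,236,.147))
print("lamp top: lens",onz(t,228/1.5,304/1.5,.02),onz(t,300/1.5,302/1.5,.02), "mat", [onz(t,x/1.5,y/1.5,.004).round(3) for x,y in ((219,278),(305,278),(305,329),(217,329))])
print("lamp side",onz(s,358/1.5,268/1.5,.02),onz(s,358/1.5,304/1.5,.02))
print("ring",onz(t,366/1.5,199/1.5,.015))
```

```text
top-view bars (end,end)
[0.4521 0.1518 0.02  ] 0.0412 -91.3
[0.4241 0.056  0.02  ] 0.041 -91.3
[ 0.4239 -0.0294  0.02  ] 0.0409 -91.3
[ 0.4235 -0.1056  0.02  ] 0.0404 -82.4
side-view
[0.4519 0.1479 0.02  ] 0.0541 -94.3
[0.4238 0.0537 0.02  ] 0.0502 -89.7
[ 0.4236 -0.0308  0.02  ] 0.0472 -91.3
[ 0.4254 -0.1046  0.02  ] 0.0471 -78.4
tray outer corners (floor z .035/.04): [0.61322865 0.24399046 0.04      ] [0.56522317 0.24158541 0.04      ] [0.5661147  0.23272802 0.04      ] [0.61346413 0.23436958 0.04      ]
tube roof start [0.60561376 0.15722442 0.064     ] [0.57006396 0.15793068 0.064     ] roof z=.064 side: [0.57419125 0.15679658 0.064     ] [0.60439903 0.15778268 0.064     ]
roof far end [ 0.60198399 -0.03390539  0.064     ] [ 0.56651462 -0.03236684  0.064     ]
plunger head [ 0.58760838 -0.06407432  0.147     ] [ 0.58736366 -0.06777142  0.147     ]
lamp top: lens [0.48788961 0.4482639  0.02      ] [0.48848462 0.30177045 0.02      ] mat [array([0.545, 0.472, 0.004]), array([0.54 , 0.293, 0.004]), array([0.435, 0.294, 0.004]), array([0.439, 0.474, 0.004])]
lamp side [0.48845917 0.43786561 0.02      ] [0.49194725 0.29972136 0.02      ]
ring [0.70286012 0.16363529 0.015     ]
```

Four bars are confirmed: key candidates at (0.452,0.151), (0.424,0.055), (0.424,-0.030) and (0.424,-0.105). The mouth is near (0.589,0.158), with the tube running along -y. I'll move the tool above the work and square it up.

{"method": "send_rows", "body": {
  "steps": [
    [85, -0.311, -0.225, 0, 0, 0, 0.0972],
    [85, -0.311, -0.225, 0, 0, 0, 0.0972],
    [85, -0.311, -0.225, 0, 0, 0, 0.0972],
    [85, -0.311, -0.225, 0, 0, 0, 0.0972],
    [85, -0.311, -0.225, 0, 0, 0, 0.0972]
  ],
  "grip_force": 40
}}

```text
clock: 0.52
ee_pos: [0.3037, 0.4959, 0.253]
tcp_rot: [[-0.627, 0.779, 0.001], [0.779, 0.627, -0.002], [-0.003, -0.001, -1.0]]
wrist_force: [0.6, -0.6, 0.6]
width: 0.0848
gripper_force: 0.0
```

```bash
cat >> h.py <<'E'
def go(x,y,z,yaw=90.):
    from scipy.spatial.transform import Rotation as Ro
    o=r.observe(); R=np.array(o["tcp_rot"]); p=np.array(o["ee_pos"]); a=np.radians(yaw)
    G=np.array([[np.cos(a),np.sin(a),0],[np.sin(a),-np.cos(a),0],[0,0,-1]])
    w=Ro.from_matrix(R.T@G).as_rotvec(); d=R.T@(np.array([x,y,z])-p)
    print("pos",p.round(4),"F",np.round(o["wrist_force"],1),"w",round(float(o["width"]),4),"t",round(float(o["clock"]),1),"row",(d/.5).round(4),(w/2/np.pi).round(4),"dist mm",round(np.linalg.norm(d)*1e3),"deg",round(np.degrees(np.linalg.norm(w)),1))
E
python3 -c "
from h import *
go(.47,.18,.25)"
```

```text
pos [0.3037 0.4959 0.253 ] F [ 0.6 -0.6  0.6] w 0.0848 t 0.5 row [-0.7006 -0.1374  0.0079] [0.     0.0004 0.1079] dist mm 357 deg 38.9
```

{"method": "send_rows", "body": {
  "steps": [
    [85, -0.37, -0.07, 0.004, 0, 0, 0.099],
    [85, -0.37, -0.07, 0.004, 0, 0, 0.099],
    [85, -0.37, -0.07, 0.004, 0, 0, 0.099],
    [85, -0.37, -0.07, 0.004, 0, 0, 0.099],
    [85, -0.37, -0.07, 0.004, 0, 0, 0.099]
  ]
}}

```text
clock: 0.93
ee_pos: [0.3932, 0.3299, 0.2511]
tcp_rot: [[-0.055, 0.998, 0.0], [0.998, 0.055, -0.002], [-0.002, 0.0, -1.0]]
wrist_force: [0.4, 0.1, 0.3]
width: 0.0849
gripper_force: 0.0
```

```bash
python3 -c "
from h import *
go(.47,.15,.25)"
```

```text
pos [0.3932 0.3299 0.2511] F [0.4 0.1 0.3] w 0.0849 t 0.9 row [-0.3677  0.1337  0.003 ] [0.     0.0003 0.0087] dist mm 196 deg 3.1
```

{"method": "send_rows", "body": {
  "steps": [
    [85, -0.368, 0.134, 0.003, 0, 0, 0.0087],
    [85, -0.368, 0.134, 0.003, 0, 0, 0.0087],
    [85, -0.368, 0.134, 0.003, 0, 0, 0.0087],
    [85, -0.368, 0.134, 0.003, 0, 0, 0.0087],
    [85, -0.368, 0.134, 0.003, 0, 0, 0.0087]
  ]
}}

```text
clock: 1.35
ee_pos: [0.4709, 0.1522, 0.2498]
tcp_rot: [[-0.009, 1.0, 0.0], [1.0, 0.009, -0.001], [-0.001, 0.0, -1.0]]
wrist_force: [0.0, 0.8, 0.1]
width: 0.0849
gripper_force: 0.0
```

```bash
python3 -c "
from h import *
go(.452,.15,.12)
d=snap('wrist','w1',scale=1.5)
print(-d['R'].T@d['t'],d['R'])"
```

```text
pos [0.4709 0.1522 0.2498] F [0.  0.8 0.1] w 0.0849 t 1.4 row [-0.0038 -0.0379  0.2595] [0.     0.0001 0.0014] dist mm 131 deg 0.5
[0.46947236 0.23277714 0.37045827] [[ 0.99995811  0.00905145  0.00136292]
 [ 0.00816186 -0.94909421  0.3148866 ]
 [ 0.00414372 -0.31486229 -0.94912832]]
```

View pics/w1.png

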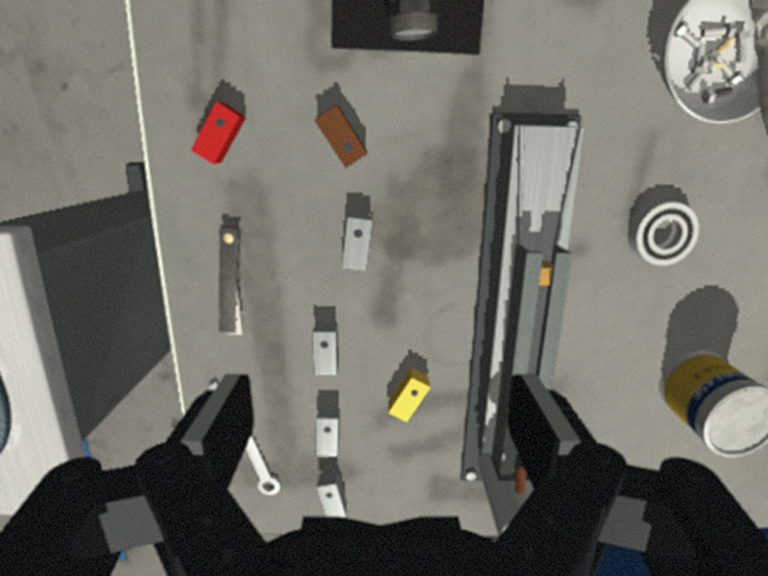

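Run:
```python
from h import *
w=load("w1"); P=lambda x,y,z: onz(w,x/1.5,y/1.5,z).round(4)
for q in ([(346,210),(372,211),(367,270),(343,268)],[(314,332),(337,332),(337,375),(315,375)],[(317,419),(339,419),(338,457),(318,457)]):
    p=np.array([P(*a,.02) for a in q]); print(p.mean(0),np.linalg.norm(p[1]-p[0]),np.linalg.norm(p[3]-p[0]),"yaw",np.degrees(np.arctan2(*((p[0]+p[1]-p[2]-p[3])[1::-1]))).round(1))
print("roof start",P(524,248,.064),P(569,250,.064)," roof later",P(505,378,.064),P(550,378,.064))
print("tray outer floor",P(514,125,.035),P(581,125,.035))
print("lamp lens",P(414,20,.02))
```

```text
[0.4524   0.156625 0.02    ] 0.02010895322984268 0.04660321877295603 yaw 85.7
[0.424875 0.05725  0.02    ] 0.019401030900444413 0.04090782321268146 yaw 88.8
[ 0.424225 -0.0294    0.02    ] 0.020002249873451755 0.04210760026408534 yaw 88.2
roof start [0.5709 0.1619 0.064 ] [0.603  0.1609 0.064 ]  roof later [0.5675 0.0597 0.064 ] [0.6027 0.0597 0.064 ]
tray outer floor [0.5643 0.244  0.035 ] [0.6124 0.2452 0.035 ]
lamp lens [0.4927 0.3132 0.02  ]
```

{"method": "send_rows", "body": {
  "steps": [
    [50, 0.003, -0.038, 0.2, 0, 0, 0.004],
    [50, 0.003, -0.038, 0.36, 0, 0, 0.004],
    [50, 0.003, -0.038, 0.36, 0, 0, 0.004],
    [50, 0.003, -0.038, 0.36, 0, 0, 0.004],
    [50, 0.003, -0.038, 0.36, 0, 0, 0.004]
  ]
}}

```text
clock: 1.82
ee_pos: [0.4469, 0.1566, 0.065]
tcp_rot: [[0.012, 1.0, -0.009], [1.0, -0.012, -0.004], [-0.004, -0.009, -1.0]]
wrist_force: [-0.0, -0.8, 0.2]
width: 0.0498
gripper_force: 0.0
```

```bash
python3 -c "
from h import *
go(.452,.153,.029,88.5)"
```

```text
pos [0.4469 0.1566 0.065 ] F [-0.  -0.8  0.2] w 0.0498 t 1.8 row [-0.0068  0.0109  0.0719] [-0.0014  0.0007  0.0023] dist mm 37 deg 1.0
```

{"method": "send_rows", "body": {
  "steps": [
    [50, -0.004, 0, 0.072, 0, 0, 0],
    [50, -0.004, 0, 0.072, 0, 0, 0],
    [50, -0.004, 0, 0.072, 0, 0, 0]
  ]
}}

```text
clock: 2.07
ee_pos: [0.4498, 0.1551, 0.0327]
tcp_rot: [[0.013, 1.0, -0.004], [1.0, -0.013, -0.002], [-0.002, -0.004, -1.0]]
wrist_force: [0.1, 0.3, 0.2]
width: 0.0499
gripper_force: 0.0
```

{"method": "send_rows", "body": {
  "steps": [
    [10, 0, 0, 0, 0, 0, 0],
    [10, 0, 0, 0, 0, 0, 0],
    [10, 0, 0, 0, 0, 0, 0],
    [10, 0, 0, 0, 0, 0, 0],
    [10, 0, 0, 0, 0, 0, 0]
  ]
}}

```text
clock: 2.48
ee_pos: [0.4524, 0.1563, 0.0359]
tcp_rot: [[0.012, 1.0, 0.004], [1.0, -0.012, 0.002], [0.002, 0.003, -1.0]]
wrist_force: [-0.7, -0.6, 6.5]
width: 0.0184
gripper_force: 39.6
```

{"method": "send_rows", "body": {
  "steps": [
    [10, 0, 0, 0, 0, 0, 0],
    [10, 0, 0, 0, 0, 0, 0],
    [10, 0, 0, -0.15, 0, 0, 0],
    [10, 0, 0, -0.15, 0, 0, 0],
    [10, 0, 0, -0.15, 0, 0, 0]
  ]
}}

```text
clock: 2.9
ee_pos: [0.455, 0.1568, 0.1146]
tcp_rot: [[0.013, 1.0, 0.011], [1.0, -0.013, 0.006], [0.006, 0.011, -1.0]]
wrist_force: [0.4, -0.3, -1.1]
width: 0.0186
gripper_force: 39.9
```

```bash
python3 -c "
from h import *
go(.589,.225,.12,90)"
```

```text
pos [0.455  0.1568 0.1146] F [ 0.4 -0.3 -1.1] w 0.0186 t 2.9 row [ 0.1399  0.2663 -0.0071] [ 0.0017 -0.0009 -0.0021] dist mm 150 deg 1.0
```

{"method": "send_rows", "body": {
  "steps": [
    [10, 0.12, 0.265, -0.015, 0.0017, -0.0009, -0.002],
    [10, 0.12, 0.265, -0.015, 0.0017, -0.0009, -0.002],
    [10, 0.12, 0.265, -0.015, 0.0017, -0.0009, -0.002],
    [10, 0.12, 0.265, -0.015, 0.0017, -0.0009, -0.002],
    [10, 0.12, 0.265, -0.015, 0.0017, -0.0009, -0.002]
  ]
}}

```text
clock: 3.32
ee_pos: [0.589, 0.2167, 0.1177]
tcp_rot: [[-0.002, 1.0, -0.004], [1.0, 0.002, -0.003], [-0.003, -0.004, -1.0]]
wrist_force: [-0.5, 0.8, -1.3]
width: 0.0185
gripper_force: 39.8
```

```bash
python3 -c "
from h import *
go(.588,.213,.073,90)
d=snap('wrist','w2',scale=1.5)"
```

```text
pos [0.589  0.2167 0.1177] F [-0.5  0.8 -1.3] w 0.0185 t 3.3 row [-0.0071 -0.0016  0.0895] [-0.0006  0.0005  0.0003] dist mm 45 deg 0.3
```

View pics/w2.png

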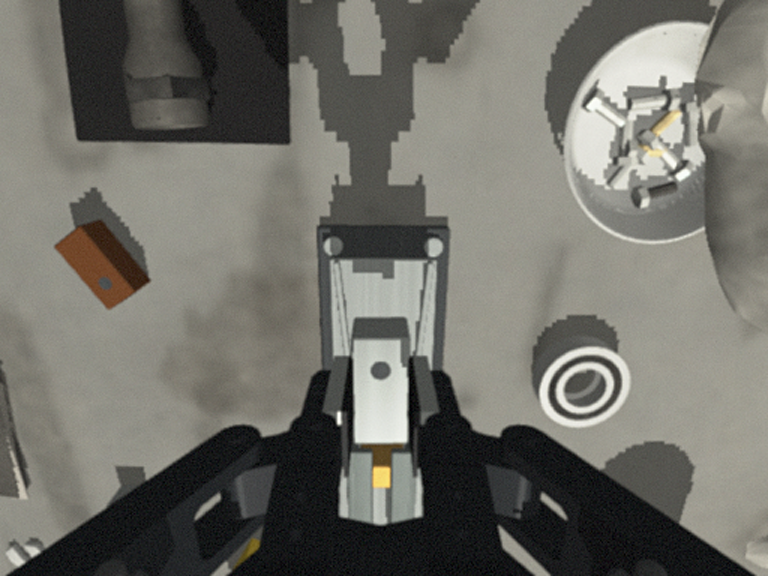

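Run:
```python
from h import *
w=load("w2"); P=lambda x,y,z: onz(w,x/1.5,y/1.5,z).round(4)
print("bar",P(354,338,.1018),P(408,338,.1018),P(353,443,.1018),P(408,443,.1018))
print("tray outer floor strips",P(332,262,.04),P(438,262,.04),"rails near",P(348,345,.04),P(418,345,.04))
print("roof",P(340,518,.064),P(422,518,.064),"mouth?",P(345,458,.064),P(415,458,.064),P(381,445,.06))
print("lamp",P(170,125,.02), "mat corner",P(290,142,.004))
```

```text
bar [0.5797 0.2348 0.1018] [0.5975 0.2349 0.1018] [0.5786 0.1932 0.1018] [0.5985 0.1932 0.1018]
tray outer floor strips [0.5663 0.2441 0.04  ] [0.6144 0.2442 0.04  ] rails near [0.5727 0.2027 0.04  ] [0.6065 0.2028 0.04  ]
roof [0.5685 0.1189 0.064 ] [0.6093 0.1191 0.064 ] mouth? [0.5719 0.1557 0.064 ] [0.6047 0.1558 0.064 ] [0.5888 0.1601 0.06  ]
lamp [0.4908 0.3042 0.02  ] mat corner [0.5432 0.296  0.004 ]
```

{"method": "send_rows", "body": {
  "steps": [
    [10, 0, 0, 0.06, 0, 0, 0],
    [10, 0, 0, 0.09, 0, 0, 0],
    [10, 0, 0, 0.09, 0, 0, 0],
    [10, 0, 0, 0.09, 0, 0, 0]
  ]
}}

```text
clock: 3.7
ee_pos: [0.5851, 0.2138, 0.0721]
tcp_rot: [[-0.0, 1.0, -0.006], [1.0, 0.0, -0.004], [-0.004, -0.006, -1.0]]
wrist_force: [5.2, 0.9, -1.9]
width: 0.018
gripper_force: 41.7
```

{"method": "send_rows", "body": {
  "steps": [
    [10, -0.03, 0, 0, 0, 0, 0],
    [10, -0.06, 0, 0, 0, 0, 0],
    [10, -0.085, 0, 0, 0, 0, 0],
    [10, -0.085, 0, 0, 0, 0, 0],
    [10, -0.085, 0, 0, 0, 0, 0]
  ]
}}

```text
clock: 4.12
ee_pos: [0.5852, 0.1814, 0.0744]
tcp_rot: [[-0.004, 1.0, -0.004], [1.0, 0.004, 0.009], [0.009, -0.004, -1.0]]
wrist_force: [3.9, 16.9, 1.8]
width: 0.0184
gripper_force: 42.6
```

```bash
python3 -c "
from h import *
go(.589,.174,.073,90)"
```

```text
pos [0.5852 0.1814 0.0744] F [ 3.9 16.9  1.8] w 0.0184 t 4.1 row [-0.0149  0.0076  0.0027] [-0.0006 -0.0014  0.0007] dist mm 8 deg 0.6
```

{"method": "send_rows", "body": {
  "steps": [
    [10, 0.025, 0, 0, 0, 0, 0],
    [10, 0.025, 0.008, 0, 0, 0, 0],
    [10, 0.025, 0.008, 0, 0, 0, 0],
    [10, 0.025, 0.008, 0, 0, 0, 0]
  ]
}}

```text
clock: 4.45
ee_pos: [0.5876, 0.1847, 0.0728]
tcp_rot: [[-0.0, 1.0, -0.01], [1.0, 0.0, -0.004], [-0.004, -0.01, -1.0]]
wrist_force: [1.2, 3.0, 4.3]
width: 0.0181
gripper_force: 43.0
```

```bash
python3 -c "
from h import *
go(.589,.174,.073,90)"
```

```text
pos [0.5876 0.1847 0.0728] F [1.2 3.  4.3] w 0.0181 t 4.5 row [-0.0214  0.0028 -0.0003] [-0.0015  0.0006  0.0001] dist mm 11 deg 0.6
```

{"method": "send_rows", "body": {
  "steps": [
    [10, 0, 0.003, -0.003, 0.0015, 0, 0],
    [10, -0.015, 0.003, -0.003, 0.0015, 0, 0],
    [10, -0.028, 0.003, -0.003, 0.0015, 0, 0],
    [10, -0.028, 0.003, -0.003, 0.0015, 0, 0],
    [10, -0.028, 0.003, -0.003, 0.0015, 0, 0]
  ]
}}

```text
clock: 4.87
ee_pos: [0.5888, 0.1705, 0.0727]
tcp_rot: [[0.001, 1.0, -0.021], [1.0, -0.001, -0.003], [-0.003, -0.021, -1.0]]
wrist_force: [1.1, 5.4, -0.9]
width: 0.018
gripper_force: 44.6
```

```bash
python3 -c "
from h import *
go(.589,.174,.073,90)"
```

```text
pos [0.5888 0.1705 0.0727] F [ 1.1  5.4 -0.9] w 0.018 t 4.9 row [ 0.0069  0.0004 -0.0007] [-0.0034  0.0005 -0.0001] dist mm 3 deg 1.2
```

{"method": "send_rows", "body": {
  "steps": [
    [40, 0, 0, 0, -0.0034, 0, 0],
    [40, 0, 0, 0, -0.0034, 0, 0],
    [40, 0, 0, 0, -0.0034, 0, 0],
    [40, 0, 0, -0.1, -0.0034, 0, 0],
    [40, 0, 0, -0.1, -0.0034, 0, 0]
  ]
}}

```text
clock: 5.28
ee_pos: [0.5927, 0.1683, 0.1265]
tcp_rot: [[0.002, 1.0, 0.006], [1.0, -0.002, -0.006], [-0.006, 0.006, -1.0]]
wrist_force: [1.9, 0.6, 1.2]
width: 0.0398
gripper_force: 0.0
```

{"method": "send_rows", "body": {
  "steps": [
    [0, 0.04, 0, 0, 0, 0, 0],
    [0, 0.09, 0, 0, 0, 0, 0],
    [0, 0.09, 0, 0, 0, 0, 0],
    [0, 0.09, 0, 0, 0, 0, 0],
    [0, 0.09, 0, 0, 0, 0, 0]
  ]
}}

```text
clock: 5.7
ee_pos: [0.5902, 0.2133, 0.1225]
tcp_rot: [[0.001, 1.0, 0.0], [1.0, -0.001, -0.007], [-0.007, 0.0, -1.0]]
wrist_force: [0.3, -0.5, 1.5]
width: 0.0001
gripper_force: 0.0
```

```bash
python3 -c "
from h import *
go(.589,.216,.065,90)
d=snap('wrist','w3',scale=1.5)"
```

```text
pos [0.5902 0.2133 0.1225] F [ 0.3 -0.5  1.5] w 0.0001 t 5.7 row [ 0.0063 -0.0025  0.1149] [ 0.0001  0.0011 -0.0002] dist mm 58 deg 0.4
```

View pics/w3.png

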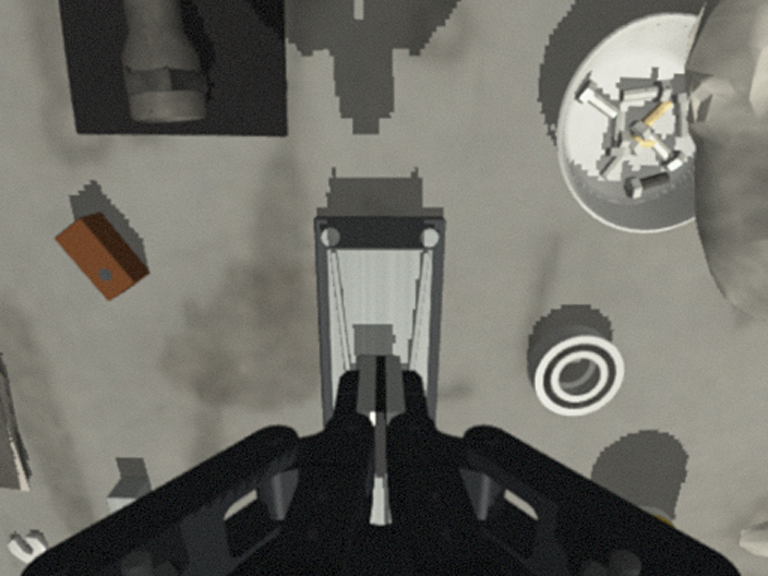

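The tray is clear under the closed fingers and the bar is ahead, towards the mouth. Next I go down and push.

{"method": "send_rows", "body": {
  "steps": [
    [0, 0.006, -0.002, 0.06, 0, 0.001, 0],
    [0, 0.006, -0.002, 0.115, 0, 0.001, 0],
    [0, 0.006, -0.002, 0.115, 0, 0.001, 0],
    [0, 0.006, -0.002, 0.115, 0, 0.001, 0]
  ]
}}

```text
clock: 6.08
ee_pos: [0.5886, 0.2157, 0.0642]
tcp_rot: [[0.002, 1.0, -0.002], [1.0, -0.002, -0.002], [-0.002, -0.002, -1.0]]
wrist_force: [-0.0, 0.1, 0.9]
width: 0.0001
gripper_force: 0.0
```

{"method": "send_rows", "body": {
  "steps": [
    [0, -0.02, 0, 0, 0, 0, 0],
    [0, -0.04, 0, 0, 0, 0, 0],
    [0, -0.06, 0, 0, 0, 0, 0],
    [0, -0.075, 0, 0, 0, 0, 0],
    [0, -0.075, 0, 0, 0, 0, 0]
  ]
}}

```text
clock: 6.5
ee_pos: [0.5905, 0.1776, 0.0666]
tcp_rot: [[0.003, 1.0, 0.003], [1.0, -0.003, 0.001], [0.001, 0.003, -1.0]]
wrist_force: [-0.6, 0.2, -0.2]
width: -0.0003
gripper_force: 0.0
```

```bash
python3 -c "
from h import *
go(.589,.171,.065,90)"
```

```text
pos [0.5905 0.1776 0.0666] F [-0.6  0.2 -0.2] w -0.0003 t 6.5 row [-0.0132 -0.0029  0.0031] [ 0.0005 -0.0001 -0.0005] dist mm 7 deg 0.3
```

{"method": "send_rows", "body": {
  "steps": [
    [0, 0, 0, -0.07, 0, 0, 0],
    [0, 0, 0, -0.15, 0, 0, 0],
    [50, -0.06, -0.08, -0.15, 0, 0, 0],
    [50, -0.11, -0.14, -0.15, 0, 0, 0],
    [50, -0.15, -0.2, -0.15, 0, 0, 0]
  ]
}}

```text
clock: 6.92
ee_pos: [0.4888, 0.1033, 0.1408]
tcp_rot: [[0.0, 1.0, 0.003], [1.0, -0.0, 0.0], [0.0, 0.003, -1.0]]
wrist_force: [0.3, -0.1, -0.6]
width: 0.036
gripper_force: 0.0
```

{"method": "send_rows", "body": {
  "steps": [
    [50, -0.095, -0.13, 0, 0, 0, 0],
    [50, -0.095, -0.13, 0, 0, 0, 0],
    [50, -0.095, -0.13, 0, 0, 0, 0],
    [50, -0.095, -0.13, 0, 0, 0, 0]
  ]
}}

```text
clock: 7.25
ee_pos: [0.4225, 0.0559, 0.1401]
tcp_rot: [[0.003, 1.0, 0.0], [1.0, -0.003, 0.001], [0.001, 0.0, -1.0]]
wrist_force: [1.0, 1.1, -0.2]
width: 0.0497
gripper_force: 0.0
```

Run:
```python
from h import *
go(.4245,.0555,.024,90)
a=load("top0")["image"].astype(float)
t=snap("top","t2"); b=t["image"].astype(float); d=np.abs(a-b).mean(2)
for n,x in dict(b2=(.4245,.0555,.02),b3=(.424,-.03,.02),b4=(.424,-.105,.02),lampH=(.49,.31,.03),lampT=(.49,.43,.03),b1=(.452,.153,.02)).items():
    u,v=proj(t,x).astype(int); print(n,d[v-7:v+8,u-9:u+10].mean().round(1))
im=t["image"][150:240,130:350]; cv2.imwrite('pics/t2.png',cv2.resize(im,None,fx=3.6,fy=3.6,interpolation=cv2.INTER_CUBIC))
```

```text
pos [0.4225 0.0559 0.1401] F [ 1.   1.1 -0.2] w 0.0497 t 7.2 row [-0.0011  0.0039  0.2323] [ 0.     -0.0002 -0.0004] dist mm 116 deg 0.2
b2 70.6
b3 44.5
b4 9.3
lampH 5.0
lampT 3.5
b1 16.4
```

View pics/t2.png

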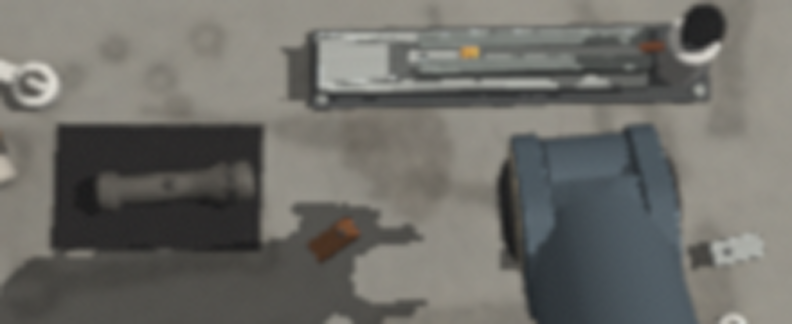

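The first bar is seated at the mouth and the torch hasn't moved (it lies around (175,185) in this crop). Now I grasp bar 2.

{"method": "send_rows", "body": {
  "steps": [
    [50, -0.001, 0.003, 0.08, 0, 0, 0],
    [50, -0.001, 0.003, 0.15, 0, 0, 0],
    [50, -0.001, 0.003, 0.2, 0, 0, 0],
    [50, -0.001, 0.003, 0.232, 0, 0, 0],
    [50, -0.001, 0.003, 0.232, 0, 0, 0]
  ]
}}

```text
clock: 7.72
ee_pos: [0.4255, 0.0575, 0.0211]
tcp_rot: [[-0.001, 1.0, -0.004], [1.0, 0.001, -0.001], [-0.001, -0.004, -1.0]]
wrist_force: [-0.4, 0.4, 0.2]
width: 0.0501
gripper_force: 0.0
```

{"method": "send_rows", "body": {
  "steps": [
    [50, 0, 0, 0, 0, 0, 0],
    [10, 0, 0, 0, 0, 0, 0],
    [10, 0, 0, 0, 0, 0, 0],
    [10, 0, 0, 0, 0, 0, 0],
    [10, 0, 0, 0, 0, 0, 0]
  ]
}}

```text
clock: 8.13
ee_pos: [0.427, 0.0576, 0.0251]
tcp_rot: [[-0.0, 1.0, 0.004], [1.0, 0.0, 0.002], [0.002, 0.004, -1.0]]
wrist_force: [-0.5, 0.1, 5.9]
width: 0.0192
gripper_force: 39.9
```

{"method": "send_rows", "body": {
  "steps": [
    [10, 0, 0, 0, 0, 0, 0],
    [10, 0, 0, 0, 0, 0, 0],
    [10, 0, 0, 0, 0, 0, 0]
  ]
}}

```text
clock: 8.38
ee_pos: [0.427, 0.0576, 0.0251]
tcp_rot: [[-0.0, 1.0, 0.004], [1.0, 0.0, 0.002], [0.002, 0.004, -1.0]]
wrist_force: [-0.9, 0.1, 6.3]
width: 0.019
gripper_force: 39.9
```

{"method": "send_rows", "body": {
  "steps": [
    [10, 0, 0, -0.08, 0, 0, 0],
    [10, 0, 0, -0.16, 0, 0, 0],
    [10, 0, 0, -0.2, 0, 0, 0],
    [10, 0.04, 0.04, -0.2, 0, 0, 0],
    [10, 0.09, 0.09, -0.2, 0, 0, 0]
  ]
}}

```text
clock: 8.8
ee_pos: [0.4707, 0.1013, 0.1262]
tcp_rot: [[0.003, 1.0, 0.004], [1.0, -0.003, 0.003], [0.003, 0.004, -1.0]]
wrist_force: [0.7, -0.9, -1.8]
width: 0.019
gripper_force: 40.0
```

```bash
python3 -c "
from h import *
go(.589,.22,.12,90)"
```

```text
pos [0.4707 0.1013 0.1262] F [ 0.7 -0.9 -1.8] w 0.019 t 8.8 row [0.2382 0.2358 0.0139] [ 0.0006 -0.0005 -0.0005] dist mm 168 deg 0.3
```

{"method": "send_rows", "body": {
  "steps": [
    [10, 0.24, 0.236, 0.014, 0, 0, 0],
    [10, 0.24, 0.236, 0.014, 0, 0, 0],
    [10, 0.24, 0.236, 0.014, 0, 0, 0],
    [10, 0.24, 0.236, 0.014, 0, 0, 0],
    [10, 0.24, 0.236, 0.014, 0, 0, 0]
  ]
}}

```text
clock: 9.22
ee_pos: [0.5931, 0.2305, 0.1172]
tcp_rot: [[-0.008, 1.0, 0.007], [1.0, 0.008, 0.005], [0.005, 0.007, -1.0]]
wrist_force: [0.7, 1.2, -1.4]
width: 0.0193
gripper_force: 40.1
```

{"method": "send_rows", "body": {
  "steps": [
    [10, 0, 0, 0, 0, 0, 0],
    [10, 0, 0, 0, 0, 0, 0]
  ]
}}

```text
clock: 9.38
ee_pos: [0.5881, 0.2215, 0.1169]
tcp_rot: [[-0.0, 1.0, -0.0], [1.0, 0.0, -0.0], [-0.0, -0.0, -1.0]]
wrist_force: [0.0, -1.1, -2.5]
width: 0.0189
gripper_force: 40.1
```

```bash
python3 -c "
from h import *
go(.589,.22,.0625,90)
d=snap('wrist','w4',scale=1.5)"
```

```text
pos [0.5881 0.2215 0.1169] F [ 0.  -1.1 -2.5] w 0.0189 t 9.4 row [-0.003   0.0018  0.1087] [-0.      0.0001  0.    ] dist mm 54 deg 0.0
```

View pics/w4.png

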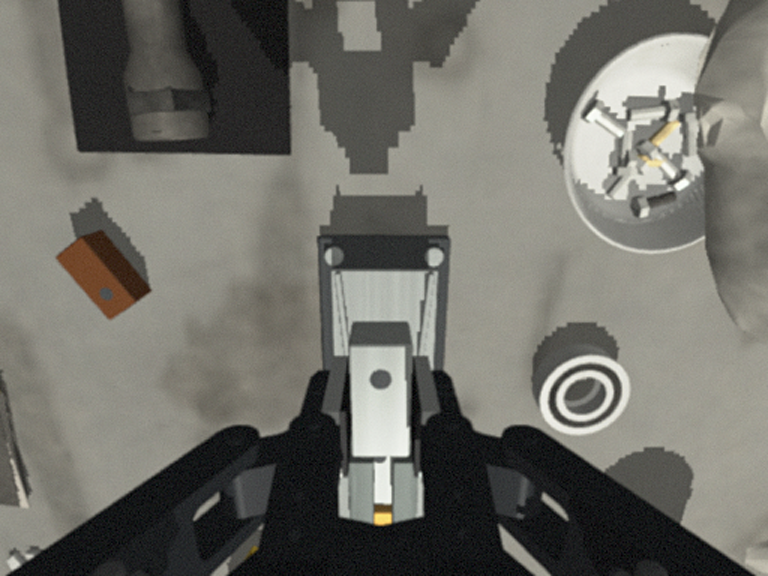

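{"method": "send_rows", "body": {
  "steps": [
    [10, 0, 0.001, 0.06, 0, 0, 0],
    [10, 0, 0.001, 0.108, 0, 0, 0],
    [10, 0, 0.001, 0.108, 0, 0, 0],
    [10, 0, 0.001, 0.108, 0, 0, 0],
    [10, 0, 0.001, 0.108, 0, 0, 0]
  ]
}}

```text
clock: 9.85
ee_pos: [0.5891, 0.2212, 0.0643]
tcp_rot: [[0.001, 1.0, 0.001], [1.0, -0.001, 0.001], [0.001, 0.001, -1.0]]
wrist_force: [0.3, -0.1, -2.4]
width: 0.0187
gripper_force: 40.8
```

{"method": "send_rows", "body": {
  "steps": [
    [10, -0.025, 0, 0, 0, 0, 0],
    [10, -0.05, 0, 0, 0, 0, 0],
    [10, -0.075, 0, 0, 0, 0, 0],
    [10, -0.098, 0, 0, 0, 0, 0],
    [10, -0.098, 0, 0, 0, 0, 0]
  ]
}}

```text
clock: 10.27
ee_pos: [0.5895, 0.1708, 0.0638]
tcp_rot: [[0.003, 1.0, 0.001], [1.0, -0.003, 0.001], [0.001, 0.001, -1.0]]
wrist_force: [-0.4, 0.3, -1.3]
width: 0.0191
gripper_force: 40.8
```

```bash
python3 -c "
from h import *
go(.589,.172,.0625,90)"
```

```text
pos [0.5895 0.1708 0.0638] F [-0.4  0.3 -1.3] w 0.0191 t 10.3 row [ 0.0024 -0.0011  0.0027] [ 0.0002 -0.0002 -0.0006] dist mm 2 deg 0.2
```

{"method": "send_rows", "body": {
  "steps": [
    [40, 0, 0, 0, 0, 0, 0],
    [40, 0, 0, 0, 0, 0, 0],
    [40, 0, 0, -0.06, 0, 0, 0],
    [40, 0, 0, -0.14, 0, 0, 0],
    [40, 0, 0, -0.16, 0, 0, 0]
  ]
}}

```text
clock: 10.68
ee_pos: [0.5926, 0.1731, 0.1484]
tcp_rot: [[0.0, 1.0, 0.009], [1.0, -0.0, 0.003], [0.003, 0.009, -1.0]]
wrist_force: [1.0, 0.8, 1.2]
width: 0.0398
gripper_force: 0.0
```

{"method": "send_rows", "body": {
  "steps": [
    [50, -0.06, -0.05, 0, 0, 0, 0],
    [50, -0.12, -0.1, 0, 0, 0, 0],
    [50, -0.18, -0.15, 0, 0, 0, 0],
    [50, -0.24, -0.2, 0, 0, 0, 0],
    [50, -0.3, -0.25, 0, 0, 0, 0]
  ]
}}

```text
clock: 11.1
ee_pos: [0.4632, 0.0217, 0.143]
tcp_rot: [[-0.001, 1.0, 0.002], [1.0, 0.001, 0.0], [0.0, 0.002, -1.0]]
wrist_force: [0.5, -1.2, 0.1]
width: 0.05
gripper_force: 0.0
```

{"method": "send_rows", "body": {
  "steps": [
    [50, -0.05, -0.04, 0, 0, 0, 0],
    [50, -0.102, -0.08, 0, 0, 0, 0],
    [50, -0.102, -0.08, 0, 0, 0, 0],
    [50, -0.102, -0.08, 0, 0, 0, 0]
  ]
}}

```text
clock: 11.43
ee_pos: [0.4237, -0.0292, 0.1431]
tcp_rot: [[0.003, 1.0, 0.002], [1.0, -0.003, 0.001], [0.001, 0.002, -1.0]]
wrist_force: [1.3, 0.4, -0.2]
width: 0.05
gripper_force: 0.0
```

Run:
```python
from h import *
go(.424,-.030,.024,90)
a=load("top0")["image"].astype(float)
t=snap("top","t3"); b=t["image"].astype(float); d=np.abs(a-b).mean(2)
for n,x in dict(b4=(.424,-.105,.02),lampH=(.49,.31,.03),lampT=(.49,.43,.03),b2=(.4245,.0555,.02)).items():
    u,v=proj(t,x).astype(int); print(n,d[v-7:v+8,u-9:u+10].mean().round(1))
w=snap("wrist","w5")
print(proj(w,(.424,-.03,.02))*1.5, proj(w,(.424,-.009,.02))*1.5)
im=np.hstack([cv2.resize(w["image"],None,fx=1.1,fy=1.1)]); cv2.imwrite('pics/w5.png',im)
```

```text
pos [ 0.4237 -0.0292  0.1431] F [ 1.3  0.4 -0.2] w 0.05 t 11.4 row [-1.800e-03  1.000e-04  2.383e-01] [ 0.0003 -0.0002 -0.0005] dist mm 119 deg 0.2
b4 58.4
lampH 5.7
lampT 4.1
b2 15.3
[378.63699935 291.86446236] [378.57389498 255.99528324]
```

{"method": "send_rows", "body": {
  "steps": [
    [50, -0.001, 0, 0.08, 0, 0, 0],
    [50, -0.001, 0, 0.15, 0, 0, 0],
    [50, -0.001, 0, 0.2, 0, 0, 0],
    [50, -0.001, 0, 0.238, 0, 0, 0],
    [50, -0.001, 0, 0.238, 0, 0, 0]
  ]
}}

```text
clock: 11.95
ee_pos: [0.4241, -0.0272, 0.0209]
tcp_rot: [[-0.003, 1.0, -0.004], [1.0, 0.003, 0.0], [0.0, -0.004, -1.0]]
wrist_force: [-0.0, -0.5, -0.5]
width: 0.0499
gripper_force: 0.0
```

{"method": "send_rows", "body": {
  "steps": [
    [50, 0, 0, 0, 0, 0, 0],
    [10, 0, 0, 0, 0, 0, 0],
    [10, 0, 0, 0, 0, 0, 0],
    [10, 0, 0, 0, 0, 0, 0],
    [10, 0, 0, 0, 0, 0, 0]
  ]
}}

```text
clock: 12.37
ee_pos: [0.4255, -0.028, 0.025]
tcp_rot: [[-0.0, 1.0, 0.004], [1.0, 0.0, 0.001], [0.001, 0.004, -1.0]]
wrist_force: [-1.1, 0.3, 8.2]
width: 0.0196
gripper_force: 39.9
```

{"method": "send_rows", "body": {
  "steps": [
    [10, 0, 0, 0, 0, 0, 0],
    [10, 0, 0, 0, 0, 0, 0],
    [10, 0, 0, 0, 0, 0, 0]
  ]
}}

```text
clock: 12.62
ee_pos: [0.4254, -0.028, 0.025]
tcp_rot: [[-0.0, 1.0, 0.004], [1.0, 0.0, 0.002], [0.002, 0.004, -1.0]]
wrist_force: [-1.5, 1.0, 6.9]
width: 0.019
gripper_force: 40.0
```

{"method": "send_rows", "body": {
  "steps": [
    [10, 0, 0, -0.08, 0, 0, 0],
    [10, 0, 0, -0.16, 0, 0, 0],
    [10, 0, 0, -0.2, 0, 0, 0],
    [10, 0.06, 0.04, -0.2, 0, 0, 0],
    [10, 0.12, 0.08, -0.2, 0, 0, 0]
  ]
}}

```text
clock: 13.03
ee_pos: [0.4651, 0.0313, 0.1263]
tcp_rot: [[0.004, 1.0, 0.005], [1.0, -0.004, 0.003], [0.003, 0.005, -1.0]]
wrist_force: [1.4, 0.4, -1.8]
width: 0.0191
gripper_force: 40.1
```

```bash
python3 -c "
from h import *
go(.589,.228,.12,90)"
```

```text
pos [0.4651 0.0313 0.1263] F [ 1.4  0.4 -1.8] w 0.0191 t 13.0 row [0.3944 0.246  0.0149] [ 0.0009 -0.0004 -0.0007] dist mm 233 deg 0.4
```

{"method": "send_rows", "body": {
  "steps": [
    [10, 0.07, 0.04, 0.014, 0, 0, 0],
    [10, 0.13, 0.08, 0.014, 0, 0, 0],
    [10, 0.19, 0.12, 0.014, 0, 0, 0],
    [10, 0.25, 0.16, 0.014, 0, 0, 0],
    [10, 0.3, 0.19, 0.014, 0, 0, 0]
  ]
}}

```text
clock: 13.45
ee_pos: [0.5605, 0.1846, 0.1175]
tcp_rot: [[-0.002, 1.0, 0.003], [1.0, 0.002, 0.002], [0.002, 0.003, -1.0]]
wrist_force: [1.2, -0.6, -1.3]
width: 0.0194
gripper_force: 40.0
```

{"method": "send_rows", "body": {
  "steps": [
    [10, 0.05, 0.03, 0, 0, 0, 0],
    [10, 0.094, 0.056, 0, 0, 0, 0],
    [10, 0.094, 0.056, 0, 0, 0, 0],
    [10, 0.094, 0.056, 0, 0, 0, 0],
    [10, 0.094, 0.056, 0, 0, 0, 0]
  ]
}}

```text
clock: 13.87
ee_pos: [0.5867, 0.2277, 0.117]
tcp_rot: [[0.0, 1.0, 0.0], [1.0, -0.0, -0.0], [-0.0, 0.0, -1.0]]
wrist_force: [0.2, 0.1, -1.7]
width: 0.0193
gripper_force: 40.1
```

```bash
python3 -c "
from h import *
go(.589,.228,.0635,90)
d=snap('wrist','w6',scale=1.2)"
```

```text
pos [0.5867 0.2277 0.117 ] F [ 0.2  0.1 -1.7] w 0.0193 t 13.9 row [0.0006 0.0046 0.1071] [ 0.      0.     -0.0001] dist mm 54 deg 0.0
```

View pics/w6.png

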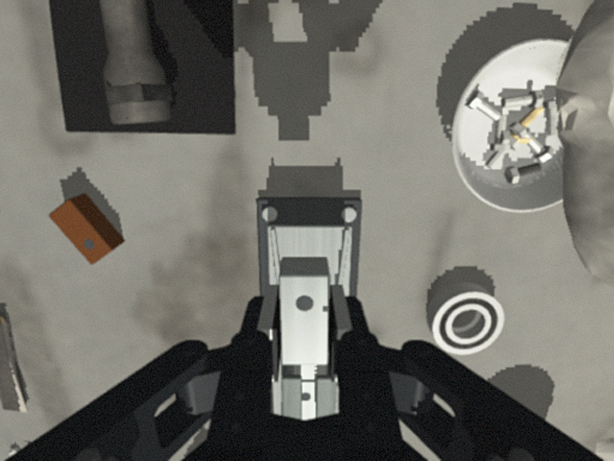

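Bar 3 is held squarely over the tray (305,320), and bar 2's hole shows in the slot at (306,396). I lower it and feed it in.

{"method": "send_rows", "body": {
  "steps": [
    [10, 0, 0.004, 0.06, 0, 0, 0],
    [10, 0, 0.004, 0.107, 0, 0, 0],
    [10, 0, 0.004, 0.107, 0, 0, 0],
    [10, 0, 0.004, 0.107, 0, 0, 0],
    [10, 0, 0.004, 0.107, 0, 0, 0]
  ]
}}

```text
clock: 14.33
ee_pos: [0.5895, 0.2278, 0.0647]
tcp_rot: [[0.001, 1.0, 0.001], [1.0, -0.001, 0.001], [0.001, 0.001, -1.0]]
wrist_force: [-0.2, 0.1, -1.7]
width: 0.019
gripper_force: 40.5
```

{"method": "send_rows", "body": {
  "steps": [
    [10, -0.025, 0, 0, 0, 0, 0],
    [10, -0.05, 0, 0, 0, 0, 0],
    [10, -0.075, 0, 0, 0, 0, 0],
    [10, -0.1, 0, 0, 0, 0, 0],
    [10, -0.112, 0, 0, 0, 0, 0]
  ]
}}

```text
clock: 14.75
ee_pos: [0.5898, 0.1705, 0.0646]
tcp_rot: [[0.002, 1.0, 0.002], [1.0, -0.002, 0.001], [0.001, 0.002, -1.0]]
wrist_force: [-0.2, 4.1, 0.7]
width: 0.0191
gripper_force: 42.2
```

{"method": "send_rows", "body": {
  "steps": [
    [10, 0, 0, 0, 0, 0, 0],
    [10, 0, 0, 0, 0, 0, 0]
  ]
}}

```text
clock: 14.92
ee_pos: [0.5895, 0.1707, 0.0638]
tcp_rot: [[0.001, 1.0, 0.001], [1.0, -0.001, -0.001], [-0.001, 0.001, -1.0]]
wrist_force: [0.2, 0.4, -1.4]
width: 0.0188
gripper_force: 40.5
```

{"method": "send_rows", "body": {
  "steps": [
    [40, 0, 0, 0, 0, 0, 0],
    [40, 0, 0, 0, 0, 0, 0],
    [40, 0, 0, -0.06, 0, 0, 0],
    [40, 0, 0, -0.14, 0, 0, 0],
    [40, 0, 0, -0.16, 0, 0, 0]
  ]
}}

```text
clock: 15.33
ee_pos: [0.5925, 0.1723, 0.1487]
tcp_rot: [[0.001, 1.0, 0.009], [1.0, -0.001, 0.002], [0.002, 0.009, -1.0]]
wrist_force: [1.1, -0.1, 0.2]
width: 0.0401
gripper_force: 0.0
```

{"method": "send_rows", "body": {
  "steps": [
    [50, -0.06, -0.06, 0, 0, 0, 0],
    [50, -0.12, -0.11, 0, 0, 0, 0],
    [50, -0.18, -0.15, 0, 0, 0, 0],
    [50, -0.24, -0.2, 0, 0, 0, 0],
    [50, -0.3, -0.25, 0, 0, 0, 0]
  ]
}}

```text
clock: 15.75
ee_pos: [0.4634, 0.0211, 0.1435]
tcp_rot: [[-0.0, 1.0, 0.002], [1.0, 0.0, 0.0], [0.0, 0.002, -1.0]]
wrist_force: [0.6, -0.8, 0.4]
width: 0.0501
gripper_force: 0.0
```

{"method": "send_rows", "body": {
  "steps": [
    [50, -0.06, -0.03, 0, 0, 0, -0.012],
    [50, -0.12, -0.06, 0, 0, 0, -0.025],
    [50, -0.18, -0.081, 0, 0, 0, -0.025],
    [50, -0.23, -0.081, 0, 0, 0, -0.025],
    [50, -0.23, -0.081, 0, 0, 0, -0.025]
  ]
}}

```text
clock: 16.17
ee_pos: [0.4231, -0.0976, 0.1439]
tcp_rot: [[-0.148, 0.989, 0.003], [0.989, 0.148, -0.001], [-0.002, 0.003, -1.0]]
wrist_force: [0.3, -0.5, 0.1]
width: 0.0499
gripper_force: 0.0
```

Run:
```python
from h import *
go(.4245,-.105,.024,99)
a=load("top0")["image"].astype(float)
t=snap("top","t4"); b=t["image"].astype(float); d=np.abs(a-b).mean(2)
for n,x in dict(lampH=(.49,.31,.03),lampT=(.49,.43,.03)).items():
    u,v=proj(t,x).astype(int); print(n,d[v-7:v+8,u-9:u+10].mean().round(1))
w=snap("wrist","w7",scale=1.5)
print(proj(w,(.4245,-.105,.02))*1.5)
```

```text
pos [ 0.4231 -0.0976  0.1439] F [ 0.3 -0.5  0.1] w 0.0499 t 16.2 row [-1.470e-02 -1.000e-04  2.397e-01] [ 0.0004  0.0003 -0.0013] dist mm 120 deg 0.5
lampH 5.8
lampT 4.1
[379.27304281 304.48163173]
```

View pics/w7.png

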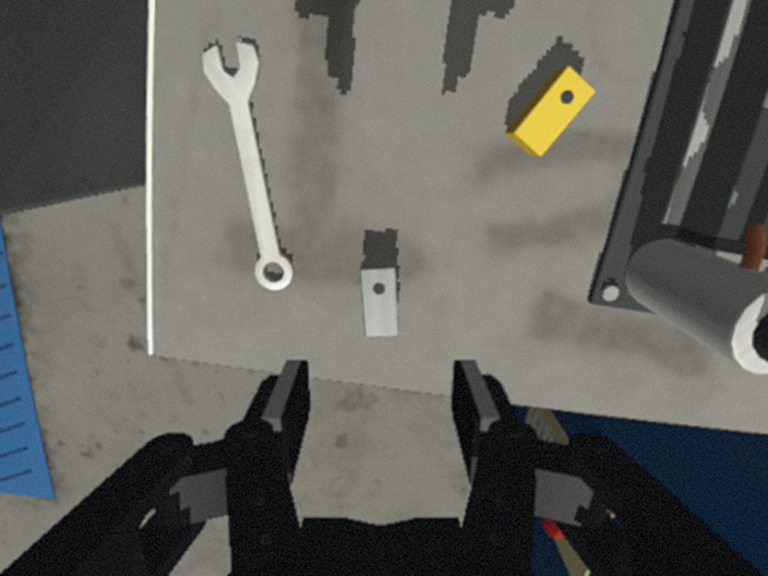

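{"method": "send_rows", "body": {
  "steps": [
    [50, -0.021, -0.002, 0.08, 0, 0, 0],
    [50, -0.021, -0.002, 0.15, 0, 0, 0],
    [50, -0.021, -0.002, 0.2, 0, 0, 0],
    [50, -0.021, -0.002, 0.238, 0, 0, 0],
    [50, -0.021, -0.002, 0.238, 0, 0, 0]
  ]
}}

```text
clock: 16.68
ee_pos: [0.4228, -0.1011, 0.0212]
tcp_rot: [[-0.159, 0.987, -0.006], [0.987, 0.159, 0.002], [0.003, -0.006, -1.0]]
wrist_force: [-0.4, 1.1, 0.0]
width: 0.0499
gripper_force: 0.0
```

{"method": "send_rows", "body": {
  "steps": [
    [50, 0, 0, 0, 0, 0, 0],
    [10, 0, 0, 0, 0, 0, 0],
    [10, 0, 0, 0, 0, 0, 0],
    [10, 0, 0, 0, 0, 0, 0],
    [10, 0, 0, 0, 0, 0, 0]
  ]
}}

```text
clock: 17.1
ee_pos: [0.4258, -0.1026, 0.0256]
tcp_rot: [[-0.157, 0.988, 0.004], [0.988, 0.157, 0.001], [0.0, 0.004, -1.0]]
wrist_force: [0.3, 1.3, 7.3]
width: 0.0191
gripper_force: 40.0
```

{"method": "send_rows", "body": {
  "steps": [
    [10, 0, 0, 0, 0, 0, 0],
    [10, 0, 0, 0, 0, 0, 0],
    [10, 0, 0, 0, 0, 0, 0]
  ]
}}

```text
clock: 17.35
ee_pos: [0.4258, -0.1026, 0.0256]
tcp_rot: [[-0.157, 0.988, 0.004], [0.988, 0.157, 0.001], [0.001, 0.004, -1.0]]
wrist_force: [-0.5, 0.4, 7.7]
width: 0.0192
gripper_force: 40.0
```

{"method": "send_rows", "body": {
  "steps": [
    [10, 0, 0, -0.08, 0, 0, 0],
    [10, 0, 0, -0.16, 0, 0, 0],
    [10, 0, 0, -0.2, 0, 0, 0],
    [10, 0.06, 0.0, -0.2, 0, 0, 0],
    [10, 0.12, 0.0, -0.2, 0, 0, 0]
  ]
}}

```text
clock: 17.77
ee_pos: [0.4166, -0.044, 0.1265]
tcp_rot: [[-0.152, 0.988, 0.007], [0.988, 0.152, 0.002], [0.0, 0.007, -1.0]]
wrist_force: [-0.6, 0.9, -2.1]
width: 0.019
gripper_force: 39.9
```

```bash
python3 -c "
from h import *
go(.589,.228,.12,90)"
```

```text
pos [ 0.4166 -0.044   0.1265] F [-0.6  0.9 -2.1] w 0.019 t 17.8 row [0.4851 0.4236 0.0163] [ 0.0011 -0.0002  0.0243] dist mm 322 deg 8.8
```

{"method": "send_rows", "body": {
  "steps": [
    [10, 0.06, 0.05, 0.014, 0.001, 0, 0.0243],
    [10, 0.12, 0.1, 0.014, 0.001, 0, 0.0243],
    [10, 0.18, 0.15, 0.014, 0.001, 0, 0.0243],
    [10, 0.24, 0.2, 0.014, 0.001, 0, 0.0243],
    [10, 0.29, 0.25, 0.014, 0.001, 0, 0.0243]
  ]
}}

```text
clock: 18.18
ee_pos: [0.5163, 0.1223, 0.1181]
tcp_rot: [[-0.007, 1.0, -0.005], [1.0, 0.007, 0.002], [0.002, -0.005, -1.0]]
wrist_force: [1.1, -1.1, -1.6]
width: 0.0189
gripper_force: 39.8
```

{"method": "send_rows", "body": {
  "steps": [
    [10, 0, 0, 0, 0, 0, 0],
    [10, 0, 0, 0, 0, 0, 0]
  ]
}}

```text
clock: 18.35
ee_pos: [0.5167, 0.1215, 0.1178]
tcp_rot: [[-0.009, 1.0, -0.004], [1.0, 0.009, 0.001], [0.001, -0.004, -1.0]]
wrist_force: [-0.0, -1.6, -0.9]
width: 0.019
gripper_force: 39.8
```

```bash
python3 -c "
from h import *
go(.589,.228,.117,90)"
```

```text
pos [0.5167 0.1215 0.1178] F [-0.  -1.6 -0.9] w 0.019 t 18.4 row [0.2117 0.1466 0.0012] [-0.0006 -0.0001  0.0014] dist mm 129 deg 0.6
```

{"method": "send_rows", "body": {
  "steps": [
    [10, 0.07, 0.05, 0.001, -0.0006, 0, 0.0014],
    [10, 0.14, 0.1, 0.001, -0.0006, 0, 0.0014],
    [10, 0.212, 0.147, 0.001, -0.0006, 0, 0.0014],
    [10, 0.212, 0.147, 0.001, -0.0006, 0, 0.0014],
    [10, 0.212, 0.147, 0.001, -0.0006, 0, 0.0014]
  ]
}}

```text
clock: 18.77
ee_pos: [0.5892, 0.2275, 0.1166]
tcp_rot: [[0.001, 1.0, -0.001], [1.0, -0.001, 0.001], [0.001, -0.001, -1.0]]
wrist_force: [0.3, 0.7, -0.9]
width: 0.0191
gripper_force: 39.9
```

{"method": "send_rows", "body": {
  "steps": [
    [10, 0, 0, 0, 0, 0, 0],
    [10, 0, 0, 0, 0, 0, 0]
  ]
}}

```text
clock: 18.93
ee_pos: [0.5881, 0.2228, 0.1168]
tcp_rot: [[0.007, 1.0, -0.002], [1.0, -0.007, -0.001], [-0.001, -0.002, -1.0]]
wrist_force: [0.5, 0.2, 0.1]
width: 0.0191
gripper_force: 39.9
```

Run:
```python
from h import *
go(.589,.228,.064,90)
w=snap("wrist","w8")
# bar rear/front in hand: profile of brightness along column at bar centre
o=r.observe(); g=cv2.cvtColor(w["image"],cv2.COLOR_BGR2GRAY)
u,v=proj(w,(o["ee_pos"][0],o["ee_pos"][1]-.003,o["ee_pos"][2]-.005)); u=int(u); print(u,v)
print("col",[(y,int(g[y,u-3:u+4].mean())) for y in range(185,340,4)])
y=int(v); print("row",[(x,int(g[y-4:y+5,x].mean())) for x in range(u-30,u+32,3)])
```

```text
pos [0.5881 0.2228 0.1168] F [0.5 0.2 0.1] w 0.0191 t 18.9 row [0.0106 0.0019 0.1055] [-0.0004  0.0002 -0.0012] dist mm 53 deg 0.5
254 274.47838026422755
col [(185, 181), (189, 181), (193, 182), (197, 183), (201, 183), (205, 184), (209, 183), (213, 184), (217, 96), (221, 75), (225, 74), (229, 75), (233, 135), (237, 198), (241, 200), (245, 204), (249, 131), (253, 90), (257, 92), (261, 141), (265, 214), (269, 215), (273, 218), (277, 221), (281, 222), (285, 223), (289, 227), (293, 229), (297, 230), (301, 232), (305, 227), (309, 242), (313, 228), (317, 236), (321, 217), (325, 122), (329, 230), (333, 235), (337, 235)]
row [(224, 90), (227, 68), (230, 34), (233, 41), (236, 214), (239, 210), (242, 214), (245, 219), (248, 221), (251, 221), (254, 217), (257, 218), (260, 219), (263, 223), (266, 227), (269, 230), (272, 92), (275, 10), (278, 22), (281, 75), (284, 90)]
```

{"method": "send_rows", "body": {
  "steps": [
    [10, 0.01, 0.001, 0.06, 0, 0, -0.001],
    [10, 0.01, 0.001, 0.106, 0, 0, -0.001],
    [10, 0.01, 0.001, 0.106, 0, 0, -0.001],
    [10, 0.01, 0.001, 0.106, 0, 0, -0.001],
    [10, 0.01, 0.001, 0.106, 0, 0, -0.001]
  ]
}}

```text
clock: 19.4
ee_pos: [0.5895, 0.2293, 0.0647]
tcp_rot: [[-0.0, 1.0, -0.001], [1.0, 0.0, 0.0], [0.0, -0.001, -1.0]]
wrist_force: [0.1, 0.5, -1.0]
width: 0.0193
gripper_force: 40.9
```

Run:
```python
from h import *
go(.589,.171,.064,90)
w=load("w8"); print("bar rear",onz(w,254,233,.1118),"front?",onz(w,254,306,.1118))
```

```text
pos [0.5895 0.2293 0.0647] F [ 0.1  0.5 -1. ] w 0.0193 t 19.4 row [-0.1167 -0.0011  0.0014] [-0.0002 -0.      0.0001] dist mm 58 deg 0.1
bar rear [0.58800695 0.24206293 0.1118    ] front? [0.58774059 0.20117275 0.1118    ]
```

{"method": "send_rows", "body": {
  "steps": [
    [10, -0.025, 0, 0, 0, 0, 0],
    [10, -0.05, 0, 0, 0, 0, 0],
    [10, -0.075, 0, 0, 0, 0, 0],
    [10, -0.1, 0, 0, 0, 0, 0],
    [10, -0.114, 0, 0, 0, 0, 0]
  ]
}}

```text
clock: 19.82
ee_pos: [0.5898, 0.1719, 0.0648]
tcp_rot: [[0.0, 1.0, -0.0], [1.0, -0.0, 0.002], [0.002, -0.0, -1.0]]
wrist_force: [-0.9, 5.1, 2.2]
width: 0.019
gripper_force: 41.3
```

{"method": "send_rows", "body": {
  "steps": [
    [10, 0, 0, 0, 0, 0, 0],
    [10, 0, 0, 0, 0, 0, 0]
  ]
}}

```text
clock: 19.98
ee_pos: [0.5897, 0.1714, 0.064]
tcp_rot: [[-0.0, 1.0, -0.001], [1.0, 0.0, -0.001], [-0.001, -0.001, -1.0]]
wrist_force: [0.6, -0.1, -2.4]
width: 0.0192
gripper_force: 40.9
```

{"method": "send_rows", "body": {
  "steps": [
    [40, 0, 0, 0, 0, 0, 0],
    [40, 0, 0, 0, 0, 0, 0],
    [40, 0, 0, -0.06, 0, 0, 0],
    [40, 0, 0, -0.1, 0, 0, 0],
    [40, 0, 0, -0.1, 0, 0, 0]
  ]
}}

```text
clock: 20.4
ee_pos: [0.5925, 0.1737, 0.1176]
tcp_rot: [[-0.002, 1.0, 0.006], [1.0, 0.002, 0.002], [0.002, 0.006, -1.0]]
wrist_force: [0.9, -0.8, -0.2]
width: 0.0398
gripper_force: 0.0
```

{"method": "send_rows", "body": {
  "steps": [
    [0, 0.04, 0, 0, 0, 0, 0],
    [0, 0.09, 0, 0, 0, 0, 0],
    [0, 0.09, 0, 0, 0, 0, 0],
    [0, 0.09, 0, 0, 0, 0, 0],
    [0, 0.09, 0, 0, 0, 0, 0]
  ]
}}

```text
clock: 20.82
ee_pos: [0.5893, 0.2178, 0.1131]
tcp_rot: [[-0.002, 1.0, -0.002], [1.0, 0.002, -0.001], [-0.001, -0.002, -1.0]]
wrist_force: [-0.5, 0.3, 0.4]
width: -0.0002
gripper_force: 0.0
```

Run:
```python
from h import *
go(.589,.216,.065,90)
```

```text
pos [0.5893 0.2178 0.1131] F [-0.5  0.3  0.4] w -0.0002 t 20.8 row [-0.0035 -0.0004  0.0963] [-0.0003  0.0002  0.0004] dist mm 48 deg 0.2
```

{"method": "send_rows", "body": {
  "steps": [
    [0, 0, 0, 0.05, 0, 0, 0],
    [0, 0, 0, 0.096, 0, 0, 0],
    [0, 0, 0, 0.096, 0, 0, 0],
    [0, 0, 0, 0.096, 0, 0, 0]
  ]
}}

```text
clock: 21.15
ee_pos: [0.5888, 0.2167, 0.0648]
tcp_rot: [[-0.0, 1.0, -0.004], [1.0, 0.0, -0.002], [-0.002, -0.004, -1.0]]
wrist_force: [0.3, -0.1, -0.4]
width: -0.0004
gripper_force: 0.0
```

{"method": "send_rows", "body": {
  "steps": [
    [0, -0.02, 0, 0, 0, 0, 0],
    [0, -0.04, 0, 0, 0, 0, 0],
    [0, -0.06, 0, 0, 0, 0, 0],
    [0, -0.08, 0, 0, 0, 0, 0],
    [0, -0.09, 0, 0, 0, 0, 0]
  ]
}}

```text
clock: 21.57
ee_pos: [0.5902, 0.1725, 0.0669]
tcp_rot: [[-0.0, 1.0, 0.001], [1.0, 0.0, 0.002], [0.002, 0.001, -1.0]]
wrist_force: [0.8, 5.5, 2.8]
width: 0.0001
gripper_force: 3.0
```

{"method": "send_rows", "body": {
  "steps": [
    [0, -0.004, 0, 0, 0, 0, 0],
    [0, -0.004, 0, 0, 0, 0, 0],
    [0, -0.004, 0, 0, 0, 0, 0]
  ]
}}

```text
clock: 21.82
ee_pos: [0.5901, 0.1711, 0.0663]
tcp_rot: [[-0.002, 1.0, 0.0], [1.0, 0.002, 0.0], [0.0, 0.0, -1.0]]
wrist_force: [1.5, 2.5, 2.5]
width: 0.0003
gripper_force: 1.3
```

Run:
```python
from h import *
go(.589,.170,.065,90)
```

```text
pos [0.5901 0.1711 0.0663] F [1.5 2.5 2.5] w 0.0003 t 21.8 row [-0.0022 -0.0023  0.0026] [ 0.     -0.0001  0.0003] dist mm 2 deg 0.1
```

{"method": "send_rows", "body": {
  "steps": [
    [0, -0.003, 0, 0, 0, 0, 0],
    [0, -0.006, 0, 0, 0, 0, 0],
    [0, -0.006, 0, 0, 0, 0, 0]
  ]
}}

```text
clock: 22.07
ee_pos: [0.59, 0.1704, 0.0662]
tcp_rot: [[-0.003, 1.0, -0.0], [1.0, 0.003, 0.003], [0.003, -0.0, -1.0]]
wrist_force: [0.2, 6.0, 3.8]
width: 0.0002
gripper_force: 3.1
```

{"method": "send_rows", "body": {
  "steps": [
    [0, -0.004, 0, 0, 0, 0, 0],
    [0, -0.004, 0, 0, 0, 0, 0],
    [0, -0.004, 0, 0, 0, 0, 0]
  ]
}}

```text
clock: 22.32
ee_pos: [0.59, 0.1702, 0.0662]
tcp_rot: [[-0.005, 1.0, 0.0], [1.0, 0.005, 0.005], [0.005, 0.0, -1.0]]
wrist_force: [1.1, 8.5, 2.3]
width: -0.0001
gripper_force: 4.5
```

{"method": "send_rows", "body": {
  "steps": [
    [0, 0.02, 0, 0, 0, 0, 0],
    [0, 0.03, 0, -0.04, 0, 0, 0],
    [0, 0.06, 0, -0.12, 0, 0, 0],
    [0, 0.12, 0, -0.2, 0, 0, 0],
    [0, 0.15, 0, -0.22, 0, 0, 0]
  ]
}}

```text
clock: 22.73
ee_pos: [0.5912, 0.2408, 0.1793]
tcp_rot: [[0.0, 1.0, 0.003], [1.0, -0.0, -0.0], [-0.0, 0.003, -1.0]]
wrist_force: [1.2, 1.0, 1.2]
width: 0.0001
gripper_force: 0.0
```

{"method": "send_rows", "body": {
  "steps": [
    [85, 0.06, -0.06, 0, 0, 0, 0],
    [85, 0.12, -0.12, 0, 0, 0, 0],
    [85, 0.17, -0.17, 0, 0, 0, 0],
    [85, 0.17, -0.17, 0, 0, 0, 0],
    [85, 0.17, -0.17, 0, 0, 0, 0]
  ]
}}

```text
clock: 23.15
ee_pos: [0.5023, 0.3275, 0.175]
tcp_rot: [[-0.007, 1.0, -0.003], [1.0, 0.007, -0.002], [-0.002, -0.003, -1.0]]
wrist_force: [0.7, -0.8, -0.3]
width: 0.0605
gripper_force: 0.0
```

Run:
```python
from h import *
go(.490,.37,.18,90)
t=snap("top","t5"); s=snap("side","s5")
A=cv2.resize(t["image"][150:215,130:350],(792,234),interpolation=cv2.INTER_CUBIC)
B=cv2.resize(s["image"][160:300,190:310],(312,364),interpolation=cv2.INTER_CUBIC)
w=snap("wrist","w9"); C=cv2.resize(w["image"],(480,360))
im=np.zeros((600,792,3),np.uint8); im[:234]=A; im[236:600,:312]=B; im[236:596,312:792]=C
cv2.imwrite('pics/m5.png',im)
```

```text
pos [0.5023 0.3275 0.175 ] F [ 0.7 -0.8 -0.3] w 0.0605 t 23.1 row [ 0.0851 -0.0241 -0.0101] [-0.0004  0.0003  0.0011] dist mm 44 deg 0.4
```

View pics/m5.png

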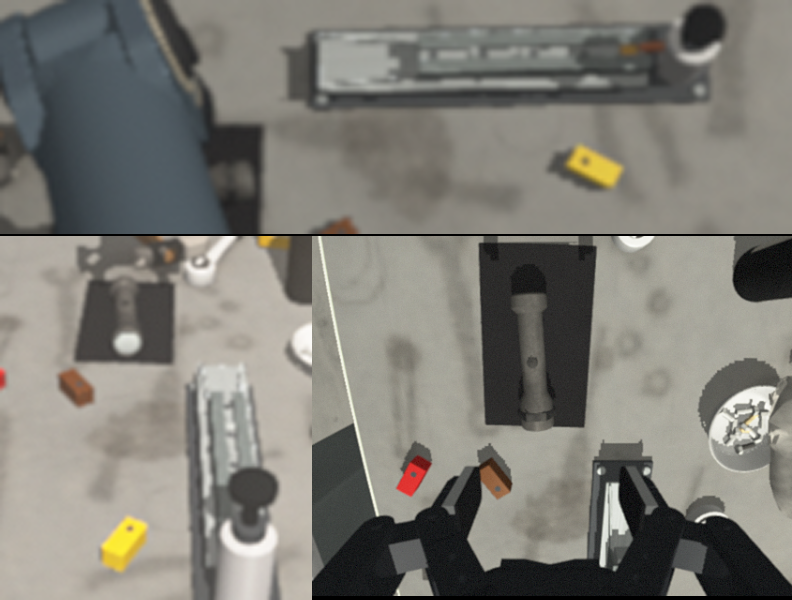

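Run:
```python
from h import *
w=load("w9"); P=lambda x,y,z: onz(w,(x-312)/.9375,(y-236)/.9375,z).round(4)
print("lens rim",P(537,422,.02),"head/barrel",P(535,398,.03),"barrel mid",P(533,355,.0325),"barrel/tail",P(530,312,.034),"tail",P(528,294,.03))
print("barrel sides",P(520,355,.0205),P(547,355,.0205))
print("mat",[P(*a,.004) for a in ((480,243),(595,247),(585,427),(486,425))])
t=load("t5"); print("follower",onz(t,130+627/3.6,150+48/3.6,.055))
cv2.imwrite('pics/w9z.png',cv2.resize(w["image"][10:215,165:320],None,fx=2.9,fy=2.9,interpolation=cv2.INTER_CUBIC))
```

```text
lens rim [0.4915 0.3073 0.02  ] head/barrel [0.4904 0.3355 0.03  ] barrel mid [0.4893 0.377  0.0325] barrel/tail [0.4873 0.4144 0.034 ] tail [0.4856 0.4296 0.03  ]
barrel sides [0.4761 0.3757 0.0205] [0.502  0.3757 0.0205]
mat [array([0.4402, 0.4768, 0.004 ]), array([0.5464, 0.4732, 0.004 ]), array([0.5437, 0.2958, 0.004 ]), array([0.4345, 0.298 , 0.004 ])]
follower [ 0.5913737  -0.01598958  0.055     ]
```

View pics/w9z.png

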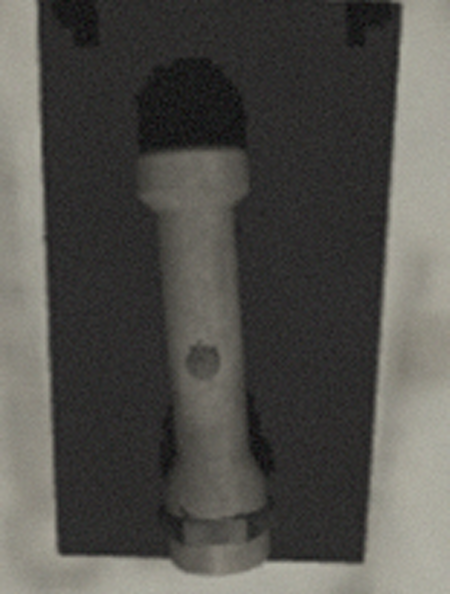

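{"method": "send_rows", "body": {
  "steps": [
    [50, 0.085, -0.025, 0.05, 0, 0, -0.006],
    [50, 0.095, -0.028, 0.1, 0, 0, -0.006],
    [50, 0.095, -0.028, 0.15, 0, 0, -0.006],
    [50, 0.095, -0.028, 0.15, 0, 0, -0.006],
    [50, 0.095, -0.028, 0.15, 0, 0, -0.006]
  ]
}}

```text
clock: 23.72
ee_pos: [0.4911, 0.3712, 0.0999]
tcp_rot: [[-0.036, 0.999, -0.003], [0.999, 0.036, -0.003], [-0.003, -0.003, -1.0]]
wrist_force: [0.7, -0.4, 0.1]
width: 0.0504
gripper_force: 0.0
```

```bash
python3 -c "
from h import *
go(.488,.375,.03,92.5)"
```

```text
pos [0.4911 0.3712 0.0999] F [ 0.7 -0.4  0.1] w 0.0504 t 23.7 row [ 0.0083 -0.0055  0.1398] [-0.0004  0.0005 -0.0011] dist mm 70 deg 0.5
```

{"method": "send_rows", "body": {
  "steps": [
    [50, 0.007, -0.005, 0.05, 0, 0, -0.001],
    [50, 0.007, -0.005, 0.1, 0, 0, -0.001],
    [50, 0.007, -0.005, 0.138, 0, 0, -0.001],
    [50, 0.007, -0.005, 0.138, 0, 0, -0.001],
    [50, 0.007, -0.005, 0.138, 0, 0, -0.001]
  ]
}}

```text
clock: 24.13
ee_pos: [0.4893, 0.376, 0.0331]
tcp_rot: [[-0.043, 0.999, 0.0], [0.999, 0.043, 0.0], [0.0, 0.0, -1.0]]
wrist_force: [-0.2, 0.6, 1.4]
width: 0.0502
gripper_force: 0.0
```

```bash
python3 -c "
from h import *
go(.488,.375,.03,92.5)"
```

```text
pos [0.4893 0.376  0.0331] F [-0.2  0.6  1.4] w 0.0502 t 24.1 row [-0.0018 -0.0026  0.0062] [ 0.     -0.     -0.0001] dist mm 3 deg 0.0
```

{"method": "send_rows", "body": {
  "steps": [
    [50, 0, -0.001, 0.006, 0, 0, 0],
    [10, 0, -0.001, 0.006, 0, 0, 0],
    [10, 0, -0.001, 0.006, 0, 0, 0],
    [10, 0, -0.001, 0.006, 0, 0, 0],
    [10, 0, -0.001, 0.006, 0, 0, 0]
  ],
  "grip_force": 80
}}

```text
clock: 24.55
ee_pos: [0.4881, 0.3777, 0.0305]
tcp_rot: [[-0.045, 0.999, 0.001], [0.999, 0.045, 0.002], [0.002, 0.001, -1.0]]
wrist_force: [0.3, 0.3, 6.1]
width: 0.0208
gripper_force: 78.3
```

{"method": "send_rows", "body": {
  "steps": [
    [10, 0, 0, 0, 0, 0, 0],
    [10, 0, 0, 0, 0, 0, 0],
    [10, 0, 0, 0, 0, 0, 0],
    [10, 0, 0, 0, 0, 0, 0]
  ]
}}

```text
clock: 24.88
ee_pos: [0.4881, 0.3777, 0.0305]
tcp_rot: [[-0.045, 0.999, 0.001], [0.999, 0.045, 0.002], [0.002, 0.001, -1.0]]
wrist_force: [-0.5, -0.9, 6.3]
width: 0.0206
gripper_force: 78.3
```

{"method": "send_rows", "body": {
  "steps": [
    [10, 0, 0, -0.04, 0, 0, 0],
    [10, 0, 0, -0.08, 0, 0, 0],
    [10, 0, 0, -0.12, 0, 0, 0],
    [10, 0, 0, -0.12, 0, 0, 0],
    [10, 0, 0, -0.12, 0, 0, 0]
  ]
}}

```text
clock: 25.3
ee_pos: [0.4873, 0.3776, 0.0897]
tcp_rot: [[-0.046, 0.999, 0.0], [0.999, 0.046, 0.002], [0.002, 0.0, -1.0]]
wrist_force: [-0.8, 0.2, -2.3]
width: 0.0205
gripper_force: 78.9
```

```bash
python3 -c "
from h import *
go(.589,.331,.09,90)"
```

```text
pos [0.4873 0.3776 0.0897] F [-0.8  0.2 -2.3] w 0.0205 t 25.3 row [-0.1025  0.1988 -0.0008] [ 0.     -0.0003  0.0073] dist mm 112 deg 2.6
```

{"method": "send_rows", "body": {
  "steps": [
    [10, -0.03, 0.06, 0, 0, 0, 0.0073],
    [10, -0.06, 0.12, 0, 0, 0, 0.0073],
    [10, -0.096, 0.199, 0, 0, 0, 0.0073],
    [10, -0.096, 0.199, 0, 0, 0, 0.0073],
    [10, -0.096, 0.199, 0, 0, 0, 0.0073]
  ]
}}

```text
clock: 25.72
ee_pos: [0.5909, 0.3301, 0.0871]
tcp_rot: [[0.006, 1.0, -0.001], [1.0, -0.006, -0.003], [-0.003, -0.001, -1.0]]
wrist_force: [-0.4, 0.9, -2.2]
width: 0.0203
gripper_force: 79.1
```

{"method": "send_rows", "body": {
  "steps": [
    [10, 0, 0, 0.03, 0, 0, 0],
    [10, 0, 0, 0.064, 0, 0, 0],
    [10, 0, 0, 0.064, 0, 0, 0],
    [10, 0, 0, 0.064, 0, 0, 0],
    [10, 0, 0, 0.064, 0, 0, 0]
  ]
}}

```text
clock: 26.13
ee_pos: [0.5877, 0.3346, 0.0562]
tcp_rot: [[-0.001, 1.0, -0.002], [1.0, 0.001, 0.0], [0.0, -0.002, -1.0]]
wrist_force: [-0.5, 0.3, -1.0]
width: 0.0205
gripper_force: 79.1
```

Run:
```python
from h import *
go(.589,.334,.0575,90)
s=snap("side","s6"); w=snap("wrist","w10"); t=snap("top","t6")
X=np.array([.589,.26,.0475]); print("pred lens side",proj(s,X),"wrist",proj(w,X))
im=np.zeros((560,800,3),np.uint8)
im[:560,:400]=cv2.resize(s["image"][150:290,215:315],(400,560),interpolation=cv2.INTER_CUBIC)
im[:300,400:]=cv2.resize(w["image"],(400,300))
im[310:310+240,400:]=cv2.resize(t["image"][140:200,190:290],(400,240),interpolation=cv2.INTER_CUBIC)
cv2.imwrite('pics/m6.png',im)
```

```text
pos [0.5877 0.3346 0.0562] F [-0.5  0.3 -1. ] w 0.0205 t 26.1 row [-0.0012  0.0027 -0.0025] [-0.0004 -0.      0.0002] dist mm 2 deg 0.2
pred lens side [274.42195122 202.86705669] wrist [255.35033468 374.79969299]
```

View pics/m6.png

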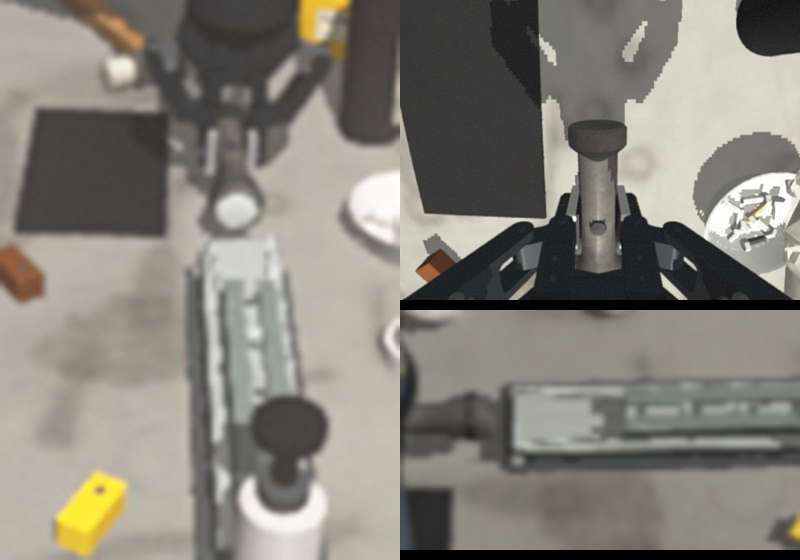

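The lens is at (235,209) in the side crop, within 1 px of the prediction, so the beam is on the tube line. I hold here.

{"method": "send_rows", "body": {
  "steps": [
    [10, 0, 0, 0, 0, 0, 0],
    [10, 0, 0, 0, 0, 0, 0],
    [10, 0, 0, 0, 0, 0, 0],
    [10, 0, 0, 0, 0, 0, 0],
    [10, 0, 0, 0, 0, 0, 0]
  ]
}}

```text
clock: 26.7
ee_pos: [0.5887, 0.3338, 0.0568]
tcp_rot: [[-0.0, 1.0, -0.001], [1.0, 0.0, 0.0], [0.0, -0.001, -1.0]]
wrist_force: [-0.5, 0.7, -2.2]
width: 0.0207
gripper_force: 79.1
```

{"method": "send_rows", "body": {
  "steps": [
    [10, 0, 0, 0, 0, 0, 0],
    [10, 0, 0, 0, 0, 0, 0],
    [10, 0, 0, 0, 0, 0, 0],
    [10, 0, 0, 0, 0, 0, 0],
    [10, 0, 0, 0, 0, 0, 0]
  ]
}}

```text
clock: 27.12
ee_pos: [0.5887, 0.3338, 0.0567]
tcp_rot: [[-0.0, 1.0, -0.001], [1.0, 0.0, 0.0], [0.0, -0.001, -1.0]]
wrist_force: [0.1, -0.0, -1.2]
width: 0.0202
gripper_force: 79.1
```

{"method": "send_rows", "body": {
  "steps": [
    [10, 0, 0, 0, 0, 0, 0],
    [10, 0, 0, 0, 0, 0, 0],
    [10, 0, 0, 0, 0, 0, 0],
    [10, 0, 0, 0, 0, 0, 0],
    [10, 0, 0, 0, 0, 0, 0]
  ]
}}

```text
clock: 27.53
ee_pos: [0.5886, 0.3338, 0.0567]
tcp_rot: [[-0.0, 1.0, -0.001], [1.0, 0.0, 0.0], [0.0, -0.001, -1.0]]
wrist_force: [-0.0, -0.4, -1.8]
width: 0.0199
gripper_force: 79.1
```

{"method": "send_rows", "body": {
  "steps": [
    [10, 0, 0, 0, 0, 0, 0],
    [10, 0, 0, 0, 0, 0, 0],
    [10, 0, 0, 0, 0, 0, 0],
    [10, 0, 0, 0, 0, 0, 0],
    [10, 0, 0, 0, 0, 0, 0]
  ]
}}

```text
clock: 27.95
ee_pos: [0.5887, 0.3338, 0.0567]
tcp_rot: [[-0.0, 1.0, -0.001], [1.0, 0.0, 0.0], [0.0, -0.001, -1.0]]
wrist_force: [0.3, 0.9, -0.8]
width: 0.0203
gripper_force: 79.1
```

{"method": "send_rows", "body": {
  "steps": [
    [10, 0, 0, 0, 0, 0, 0],
    [10, 0, 0, 0, 0, 0, 0],
    [10, 0, 0, 0, 0, 0, 0],
    [10, 0, 0, 0, 0, 0, 0],
    [10, 0, 0, 0, 0, 0, 0]
  ]
}}

```text
clock: 28.37
ee_pos: [0.5886, 0.3338, 0.0567]
tcp_rot: [[-0.0, 1.0, -0.001], [1.0, 0.0, 0.0], [0.0, -0.001, -1.0]]
wrist_force: [-0.2, 0.6, -1.8]
width: 0.0204
gripper_force: 79.1
```

Run:
```python
from h import *
go(.488,.385,.09,92.5)
a=load("s6")["image"].astype(float); s=snap("side","s7"); d=np.abs(a-s["image"]).mean(2)[190:215,262:288]; print("lens diff",d.mean(),d.max())
```

```text
pos [0.5886 0.3338 0.0567] F [-0.2  0.6 -1.8] w 0.0204 t 28.4 row [ 0.1024 -0.2013 -0.0663] [-0.0002 -0.0001 -0.0069] dist mm 118 deg 2.5
lens diff 4.097948717948718 41.0
```

The torch was steady for over 2 s. Now I return it to the mat.

{"method": "send_rows", "body": {
  "steps": [
    [10, 0, 0, -0.04, 0, 0, 0],
    [10, 0, 0, -0.066, 0, 0, 0],
    [10, 0.04, -0.07, -0.066, 0, 0, 0],
    [10, 0.08, -0.14, -0.066, 0, 0, 0],
    [10, 0.102, -0.201, -0.066, 0, 0, 0]
  ]
}}

```text
clock: 28.83
ee_pos: [0.4867, 0.3874, 0.0908]
tcp_rot: [[-0.001, 1.0, -0.001], [1.0, 0.001, 0.003], [0.003, -0.001, -1.0]]
wrist_force: [-1.4, 2.0, -1.9]
width: 0.0206
gripper_force: 79.2
```

{"method": "send_rows", "body": {
  "steps": [
    [10, 0, 0, 0, 0, 0, 0],
    [10, 0, 0, 0, 0, 0, 0],
    [10, 0, 0, 0.04, 0, 0, 0],
    [10, 0, 0, 0.08, 0, 0, 0],
    [10, 0, 0, 0.1, 0, 0, 0]
  ]
}}

```text
clock: 29.25
ee_pos: [0.489, 0.3834, 0.0388]
tcp_rot: [[0.002, 1.0, -0.001], [1.0, -0.002, -0.001], [-0.001, -0.001, -1.0]]
wrist_force: [-1.0, -0.3, -1.9]
width: 0.0204
gripper_force: 79.2
```

Run:
```python
from h import *
go(.488,.385,.031,90)
```

```text
pos [0.489  0.3834 0.0388] F [-1.  -0.3 -1.9] w 0.0204 t 29.2 row [ 0.0031 -0.0019  0.0155] [-0.0002  0.0002 -0.0003] dist mm 8 deg 0.1
```

{"method": "send_rows", "body": {
  "steps": [
    [10, 0, 0, 0.006, 0, 0, 0],
    [10, 0, 0, 0.012, 0, 0, 0],
    [10, 0, 0, 0.016, 0, 0, 0],
    [10, 0, 0, 0.016, 0, 0, 0],
    [10, 0, 0, 0.016, 0, 0, 0]
  ]
}}

```text
clock: 29.67
ee_pos: [0.4887, 0.385, 0.0326]
tcp_rot: [[0.0, 1.0, -0.0], [1.0, -0.0, 0.001], [0.001, -0.0, -1.0]]
wrist_force: [-0.9, 0.1, -1.1]
width: 0.0206
gripper_force: 79.2
```

{"method": "send_rows", "body": {
  "steps": [
    [26, 0, 0, 0, 0, 0, 0],
    [32, 0, 0, 0, 0, 0, 0],
    [40, 0, 0, 0, 0, 0, 0],
    [50, 0, 0, 0, 0, 0, 0],
    [50, 0, 0, 0, 0, 0, 0]
  ],
  "grip_force": 40
}}

```text
clock: 30.08
ee_pos: [0.4882, 0.3849, 0.0322]
tcp_rot: [[-0.0, 1.0, -0.001], [1.0, 0.0, 0.001], [0.001, -0.001, -1.0]]
wrist_force: [0.5, 0.2, -0.8]
width: 0.0501
gripper_force: 0.0
```

{"method": "send_rows", "body": {
  "steps": [
    [50, 0, 0, -0.03, 0, 0, 0],
    [50, 0, 0, -0.1, 0, 0, 0],
    [50, 0, 0, -0.18, 0, 0, 0],
    [50, 0, 0, -0.26, 0, 0, 0],
    [50, 0, 0, -0.34, 0, 0, 0]
  ]
}}

```text
clock: 30.5
ee_pos: [0.4881, 0.3844, 0.2036]
tcp_rot: [[0.0, 1.0, -0.001], [1.0, -0.0, -0.0], [-0.0, -0.001, -1.0]]
wrist_force: [0.0, 0.5, -0.3]
width: 0.0501
gripper_force: 0.0
```

Run:
```python
from h import *
go(.5875,-.066,.2,90)
```

```text
pos [0.4881 0.3844 0.2036] F [ 0.   0.5 -0.3] w 0.0501 t 30.5 row [-0.9007  0.199   0.0071] [-0.0002  0.     -0.    ] dist mm 461 deg 0.1
```

{"method": "send_rows", "body": {
  "steps": [
    [0, -0.07, 0.02, 0, 0, 0, 0],
    [0, -0.15, 0.04, 0, 0, 0, 0],
    [0, -0.23, 0.06, 0, 0, 0, 0],
    [0, -0.31, 0.08, 0, 0, 0, 0],
    [0, -0.39, 0.1, 0, 0, 0, 0]
  ]
}}

```text
clock: 30.92
ee_pos: [0.5384, 0.188, 0.2021]
tcp_rot: [[-0.001, 1.0, -0.001], [1.0, 0.001, 0.001], [0.001, -0.001, -1.0]]
wrist_force: [0.9, 0.4, 0.8]
width: 0.0002
gripper_force: 0.0
```

{"method": "send_rows", "body": {
  "steps": [
    [0, -0.08, 0.015, 0, 0, 0, 0],
    [0, -0.16, 0.03, 0, 0, 0, 0],
    [0, -0.24, 0.045, 0, 0, 0, 0],
    [0, -0.31, 0.06, 0, 0, 0, 0],
    [0, -0.38, 0.075, 0, 0, 0, 0]
  ]
}}

```text
clock: 31.33
ee_pos: [0.5758, -0.0025, 0.202]
tcp_rot: [[0.001, 1.0, -0.001], [1.0, -0.001, 0.001], [0.001, -0.001, -1.0]]
wrist_force: [-0.2, 0.8, 0.6]
width: 0.0002
gripper_force: 0.0
```

{"method": "send_rows", "body": {
  "steps": [
    [0, -0.08, 0.02, 0, 0, 0, 0],
    [0, -0.128, 0.025, 0, 0, 0, 0],
    [0, -0.128, 0.025, 0, 0, 0, 0],
    [0, -0.128, 0.025, 0, 0, 0, 0],
    [0, -0.128, 0.025, 0, 0, 0, 0]
  ]
}}

```text
clock: 31.75
ee_pos: [0.5882, -0.0634, 0.2014]
tcp_rot: [[-0.001, 1.0, -0.002], [1.0, 0.001, 0.001], [0.001, -0.002, -1.0]]
wrist_force: [0.0, 1.6, -1.1]
width: -0.0001
gripper_force: 0.0
```

Run:
```python
from h import *
go(.588,-.065,.153,90)
```

```text
pos [ 0.5882 -0.0634  0.2014] F [ 0.   1.6 -1.1] w -0.0001 t 31.8 row [-0.0034 -0.0003  0.0969] [-0.0003 -0.0002  0.0001] dist mm 48 deg 0.1
```

{"method": "send_rows", "body": {
  "steps": [
    [0, -0.002, 0, 0.03, 0, 0, 0],
    [0, -0.002, 0, 0.055, 0, 0, 0],
    [0, -0.002, 0, 0.065, 0, 0, 0],
    [0, -0.002, 0, 0.075, 0, 0, 0],
    [0, -0.002, 0, 0.085, 0, 0, 0]
  ]
}}

```text
clock: 32.17
ee_pos: [0.588, -0.0635, 0.159]
tcp_rot: [[-0.002, 1.0, -0.003], [1.0, 0.002, 0.002], [0.002, -0.003, -1.0]]
wrist_force: [-3.0, 3.3, 6.6]
width: 0.0004
gripper_force: 3.5
```

{"method": "send_rows", "body": {
  "steps": [
    [0, 0, 0, 0.006, 0, 0, 0],
    [0, 0, 0, 0.012, 0, 0, 0],
    [0, 0, 0, 0.016, 0, 0, 0],
    [0, 0, 0, 0.018, 0, 0, 0],
    [0, 0, 0, 0.018, 0, 0, 0]
  ]
}}

```text
clock: 32.58
ee_pos: [0.5881, -0.0636, 0.1527]
tcp_rot: [[-0.001, 1.0, -0.002], [1.0, 0.001, 0.004], [0.004, -0.002, -1.0]]
wrist_force: [-8.3, 4.6, 19.8]
width: 0.0001
gripper_force: 10.0
```

The plunger is at its stop: 19.8 N, against the 10 N it needs there. I hold, release and retreat.

{"method": "send_rows", "body": {
  "steps": [
    [0, 0, 0, 0.003, 0, 0, 0],
    [0, 0, 0, 0.003, 0, 0, 0],
    [0, 0, 0, 0.003, 0, 0, 0],
    [0, 0, 0, 0.003, 0, 0, 0]
  ]
}}

```text
clock: 32.92
ee_pos: [0.5882, -0.0636, 0.1526]
tcp_rot: [[-0.001, 1.0, -0.002], [1.0, 0.001, 0.005], [0.005, -0.002, -1.0]]
wrist_force: [-11.0, 5.0, 29.1]
width: -0.0003
gripper_force: 14.2
```

{"method": "send_rows", "body": {
  "steps": [
    [0, 0, 0, -0.03, 0, 0, 0],
    [0, 0, 0, -0.06, 0, 0, 0],
    [0, 0, 0, -0.12, 0, 0, 0],
    [0, 0, 0, -0.18, 0, 0, 0],
    [0, 0, 0, -0.24, 0, 0, 0]
  ]
}}

```text
clock: 33.33
ee_pos: [0.5882, -0.065, 0.2697]
tcp_rot: [[-0.001, 1.0, -0.002], [1.0, 0.001, -0.0], [-0.0, -0.002, -1.0]]
wrist_force: [0.9, 0.4, 0.1]
width: -0.0
gripper_force: 0.0
```

{"method": "send_rows", "body": {
  "steps": [
    [0, -0.06, -0.06, 0, 0, 0, 0],
    [0, -0.12, -0.12, 0, 0, 0, 0],
    [0, -0.18, -0.18, 0, 0, 0, 0],
    [0, -0.18, -0.18, 0, 0, 0, 0],
    [0, -0.18, -0.18, 0, 0, 0, 0]
  ]
}}

```text
clock: 33.75
ee_pos: [0.4967, -0.1575, 0.2692]
tcp_rot: [[0.005, 1.0, -0.0], [1.0, -0.005, 0.001], [0.001, -0.0, -1.0]]
wrist_force: [0.5, 0.8, -0.2]
width: -0.0001
gripper_force: 0.0
```

Run:
```python
from h import *
go(.49,-.15,.27,90)
t=snap("top","t8"); s=snap("side","s8")
im=np.zeros((600,800,3),np.uint8)
im[:295,:]=cv2.resize(t["image"][145:225,130:347],(800,295),interpolation=cv2.INTER_CUBIC)
im[300:,:400]=cv2.resize(s["image"][160:280,215:315],(400,300),interpolation=cv2.INTER_CUBIC)
im[300:,400:]=cv2.resize(s["image"],(400,300))
cv2.imwrite('pics/m8.png',im)
```

```text
pos [ 0.4967 -0.1575  0.2692] F [ 0.5  0.8 -0.2] w -0.0001 t 33.8 row [ 0.0149 -0.0135 -0.0015] [-0.     -0.0001 -0.0008] dist mm 10 deg 0.3
```

View pics/m8.png

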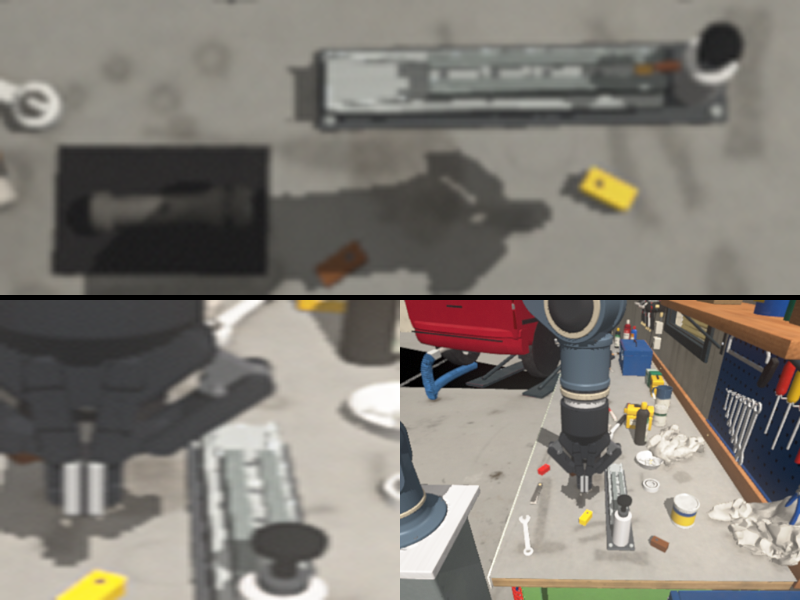

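The torch lies on the mat at (170,208), the plunger is up again, the tray is empty with all four bars in the tube, and the bearing hasn't moved. I'm handing it in.

```bash
python3 -c "
from workcell import r
print(r.sign_off())"
```

```text
the job is handed in; nothing more can be done
None
```

I fed all four key bars into the tube, shone the torch into the mouth for about 2 s, pressed the plunger to its stop and let it come up again, laid the torch back on its mat, and handed the job in; it gave no verdict back.

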